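# Swap the nut jar's travel cap for its screw lid

### The job

The hazelnut jar in the tilted wooden stand still has its loose white travel cap on: pull that off and drop it into the green waste caddy. Then close the jar properly with its own steel lid: if the lid sits high on the threads, turn it backwards until you feel it drop into place, then screw it down clockwise until it is fully home, tight on the seal, and let go. Don't force it, and leave the other things on the worktop where they are.

Things in the scene. Friction and masses are not known exactly. Their poses are not given: they have to be found in the camera images.
- jar_mouth (a point): Centre of the glass jar's open mouth, level with the glass edge. Its z axis is the jar's axis, out of the mouth; the jar is held fast, leaning 30 degrees from vertical to the front of its stand (the robot's side). The neck is 48 mm in outer diameter; its top 3 mm taper to 43 mm.
- jar_threads (a point): On the jar's axis, 12 mm below the mouth. Round the neck: 3 right-hand threads, 120 degrees apart, 4.4 mm proud, 3.5 mm thick. Each starts with its top 8.5 mm below the glass edge, sinks 3.5 mm clockwise over 60 degrees, runs level 25 more to a stop rib, its top level with the thread start; then a 27 degree gap to the next start. Where round the neck they start is unknown, differs each time, and is not told by this point's axes.
- jar_seal (a point): Top of the orange silicone seal ring lying on the glass edge, on the jar's axis, 3 mm above the mouth; 44 mm in outer diameter. It starts to give at 2 N and has given 2.5 mm at about 10 N.
- lid_knob (a point): Centre of the wooden knob's grip on the jar lid; z is the lid's axis, out of its top. The knob is a round cylinder, 30 mm in diameter, from 22 mm below this point (lid's flat top) to 18 mm above. Lid on the worktop, open side down: z = 0.047. Height above jar_mouth along its axis: 34 to 38 mm while the lugs ride on the threads, 29 mm dropped in between them, 26.5 mm screwed home.
- lid_inside (a point): Middle of the lid's inside top, which presses on the seal: 26 mm below lid_knob, 21 mm above the skirt's lower edge. 3 round lugs 4 mm thick, 120 degrees apart (one along x), stick in from the skirt to 25.2 mm from the axis, their centres 18 mm below this point. With the lugs on top of the threads, turning clockwise only runs them against the stop ribs: the lid stays high.
- jar_lid: The jar's lid: steel, 66 mm in diameter, 65 mm tall with its wooden knob, 0.12 kg; origin at the centre of the skirt's lower edge. On the mouth, turned anticlockwise (at most about 105 degrees) its lugs slip off the thread starts and it drops 5 to 9 mm; then 85 to 105 degrees clockwise, at up to 0.3 N m, run them under the threads to the stop ribs, where turning ends; it stays by itself. Pressing over 80 N may crack the glass.
- jar_stand: The wooden stand with the jar, fixed: base 150 x 130 mm, two upright cheeks 62 mm deep, 122 mm high, 114 mm over their outsides. Origin on the worktop midway between the cheeks; x points away from the robot. The jar is 80 mm in diameter, its mouth 160 mm above the worktop, 32 mm in front (-x) of the origin.
- cap_knob (a point): Middle of the grip of the white plastic travel cap that stands loosely over the jar's mouth; z is the cap's axis, out of its top (at the start the jar's axis). Its round knob is 24 mm in diameter, from 20 mm below this point (the cap's flat top) to 12 mm above; the cap is 55 mm in diameter, its skirt reaches 33 mm below this point (7 mm over the neck). 0.03 kg; it comes off by a straight pull of 10 mm.
- caddy_rim (a point): Centre of the open top of the round green waste caddy, level with its rim; fixed, standing upright on the worktop. 85 mm tall, open inside: 130 mm across at the rim, 106 mm at its floor, which is 81 mm below this point.
- tomato_1_mid (a point): Centre of the tomato lying on the chopping board, 69 mm; a bystander.
- flat_tin: Flat rounded tin, green and white, 63 x 107 x 26 mm; origin under it; a bystander.
- kitchen_timer: Red and white round kitchen timer, 65 mm wide, 45 mm tall; origin under it; a bystander.
- clementine_mid (a point): Centre of a clementine, 62 mm; a bystander.
- blue_mug: Light blue mug, 87 mm wide, 96 mm tall, with a handle; origin under it; a bystander.
- bamboo_lid: Flat bamboo canister lid without a knob, 107 mm wide, 22 mm tall; origin under it; it belongs to another vessel; a bystander.
Not all that is in view belongs to the job. What is shaped like the part that bears cap_knob but blue or purple is not meant.

How it is judged (in metres and radians):
At the end, for the whole second after the job is handed in: The travel cap lies in the caddy (knob point within 60 mm of the caddy's axis, below z = 0.075). The lid is screwed home: knob point 24.5 to 27.6 mm above the jar's mouth along its axis (home is 26.5, merely lying on the seal 29), within 4 mm of the axis, square to it within 4 degrees (horizontal distance between cap_knob and caddy_rim below 0.06 m and height (world z) of cap_knob below 0.075 m and z of lid_knob in the frame of jar_mouth between 0.0245 and 0.0276 m and x of lid_knob in the frame of jar_mouth between -0.004 and 0.004 m and y of lid_knob in the frame of jar_mouth between -0.004 and 0.004 m and angle between the z axis of lid_knob and the z axis of jar_mouth, either way round below 0.07 rad); the robot touches nothing.
It fails at once if the lid is forced: more than 80 N between the lid and the jar or its stand (contact force between jar_lid and jar_stand above 80 N).
It fails at once if a bystander is disturbed: moved by more than 20 mm (distance of any of tomato_1_mid, flat_tin, kitchen_timer, clementine_mid, blue_mug, bamboo_lid from where it was at the start of the episode above 0.02 m).
It also fails if it takes over 66 s, if anything falls off the work surface, if the arm or the gripper's body presses on something with over 40 N, if the wrist force passes 120 N, or if a joint passes its speed limit or range.

### The arm

A 6-joint arm with a two-finger parallel gripper is mounted at the origin on a cart in front of the work surface, level with it; the furniture and walls round the work are solid. World frame = base frame: x ahead of the robot, y to its left, z up, the work surface at z = 0. Lengths are in mm, angles in rad, forces in N, time in s.
With the tool pointing down it reaches from about 275 to 1000 mm from the base axis. Payload 8.4 kg.
Tool frame: the origin (TCP) lies at the very end of the fingers, on their centre line; the grasp point (between the pads) lies 19 mm behind it; z points along the fingers, x is the direction in which the jaws open and shut, and the axes are right-handed (so a half turn about z gives the same grasp; the last joint's range is limited). The gripper opens to 85 mm and grips with 20 to 120 N. Pads are 22 mm wide; open, the fingers measure 114 mm over their backs; the gripper's body (76 mm by 85 mm) begins 54 mm behind the grasp point. The pads swing forward as they close: fully open they stand 13 mm farther back than shut.
Start: joints at [1.26, 0.353, 1.633, -0, 1.155, -0.002], TCP at [189.946, 595.44, 231.281] pointing down, gripper open.
Joint ranges: [-2.63, 2.63], [-0.92, 2.1], [0.06, 2.66], [-1.3, 4.44], [0, 2.69], [-3.02, 3.02]. Speed limits (rad/s): [2.22, 2.22, 2.79, 3.14, 3.14, 3.14].

### API

Orientations are given as [roll, pitch, yaw] about the fixed x, y, z axes, in that order (R = Rz(yaw) Ry(pitch) Rx(roll)).
In Python, from rig import r gives the robot as it stands.
- The arm moves only by the tool arm_command, never from a script. Its argument "targets" is a list of rows, each a list of 6 numbers: the shift along the tool's x, y, z in m, then the turn, a rotation vector about the tool's x, y, z in rad. A call has 1 to 20 rows; each row shifts and turns the commanded pose from where the row before left it, along the tool's axes as they then stand; what a row does not reach is not made up. A row lasts 1/12 s, in which the tool goes at most 41.7 mm and 7.16 degrees, less where a joint would pass 70% of its speed; a pose out of reach is approached as far as the arm can. A call is refused whole if a number of a shift passes 0.0417 or a number of a turn 0.125, either way. A call with a gripper value outside its range is refused whole. "fingers" is the finger opening in m, from 0 to 0.0854, set as the call begins (left out, the last holds). The fingers move at their own pace and stop on an object; "squeeze" is the grip in N (left out, the last holds). Time passes only in rows, so rows that do not move let the fingers close. It gives the time, the measured TCP pose, the force and the opening at its end, in the units of the state.
- r.sense(): the state, without advancing time (a new reading comes with each control period).
- r.grab_frame(name): name is "scene" or "side" or "wrist"; returns a dict with "image" (420x560x3 uint8, blue, green, red), "fx", "fy", "cx", "cy" (pixels), "k1" (the pictures are not rectified: a ray, as slopes to the right and down, at radius r is drawn at 1 + k1 r^2 times it, then the intrinsics apply), "xyz" and "orientation" of the camera in the world. Camera axes: x right, y down, z forward; pixel columns grow to the right and rows downward; lengths in mm; the calibration is good to about 2 mm. A picture is of the moment at which its call begins. There is no depth.
- r.sign_off(): hands the job in, once; it reports no verdict.
The state is a dict: "clock": time; "qpos": joint angles; "qvel": joint speeds; "joint_efforts": joint torques, N m; "eef_pos": TCP position; "tcp_rot": TCP orientation; "contact_force": force on the tool from outside, world axes, zero at the start; "wrist_torque": the same for the moment, N m; "opening": opening from 0.0 (shut) to 1.0 (fully open).
Only numpy, scipy, OpenCV 4.12 (cv2) and the standard library are available. Lean on these libraries where they do the work, as an engineer would, in place of code of your own. Each camera call takes 0.05 s, during which the arm holds its last target.

## Working session

There is one attempt and no reset: what is moved stays moved. The work goes in short steps, Python scripts to look and compute and a tool call to move; the robot and the scene stay as the last step left them, time stands still between calls to the robot, and variables do not carry over. Pictures are saved under pics/ and viewed, and the job is handed in when it is done.

Besides the shell and the picture viewer there is one more tool, called after "Emit:" by a JSON object that holds its "api" and its "payload". arm_command: Moves the arm, as the interface text tells. Its arguments: {"type":"object","properties":{"targets":{"type":"array"},"fingers":{"type":"number"},"squeeze":{"type":"number"}},"required":["targets"]}

```bash
ls -la; mkdir -p pics; python3 - <<'E'
from rig import r
import cv2
print(r.sense())
for n in ["scene","side","wrist"]:
    f=r.grab_frame(n); cv2.imwrite(f"pics/{n}0.png",f["image"]); print(n,{k:v for k,v in f.items() if k!="image"})
E
```

```text
total 12
drwxr-xr-x  3 agent agent 4096 Dec  6 12:56 .
drwxr-xr-x 23 root  root  4096 Dec  6 12:56 ..
drwxr-xr-x  2 agent agent 4096 Dec  6 12:56 pics
{'clock': 0.0, 'qpos': array([ 1.25957359e+00,  3.53624202e-01,  1.63413788e+00, -7.32140336e-06,
        1.15518245e+00, -2.39291311e-03]), 'qvel': array([ 6.16172548e-05, -6.43893173e-05, -6.47493592e-04, -1.44349751e-03,
        3.49446857e-04, -2.55561760e-03]), 'joint_efforts': array([ 5.06688502e-05, -6.05240464e+01, -3.42071164e+01,  4.23952099e-05,
        9.34259500e-03, -9.88076287e-07]), 'eef_pos': array([189.81878555, 594.98355688, 230.57502634]), 'tcp_rot': array([3.14158919e+00, 1.35188882e-03, 1.26196946e+00]), 'contact_force': array([ 0.36195923, -1.24721182, -0.52568378]), 'wrist_torque': array([-0.02400443,  0.04529988, -0.00013877]), 'opening': 0.9968873256048932}
scene {'fx': 402.0863673306156, 'fy': 402.0863673306156, 'cx': 281.70646679280543, 'cy': 209.47201256147648, 'k1': -0.03396489139714997, 'xyz': array([  80.63132739, -814.96285717, 1011.54304835]), 'orientation': array([-2.3432162 , -0.00837886, -0.5095271 ])}
side {'fx': 432.89158740533514, 'fy': 432.89158740533514, 'cx': 286.59140159969854, 'cy': 210.5975241562865, 'k1': -0.08011458061473345, 'xyz': array([ 279.45116866, 1076.45874201,  782.8413441 ]), 'orientation': array([-2.0865872 , -0.01315721, -2.8900983 ])}
wrist {'fx': 311.332001030588, 'fy': 311.332001030588, 'cx': 286.20356916721636, 'cy': 207.5788421699733, 'k1': 0.02116515519164882, 'xyz': array([122.52371716, 616.77937207, 373.1609845 ]), 'orientation': array([2.86029859e+00, 8.04975974e-04, 1.26103950e+00])}
```

View pics/scene0.png

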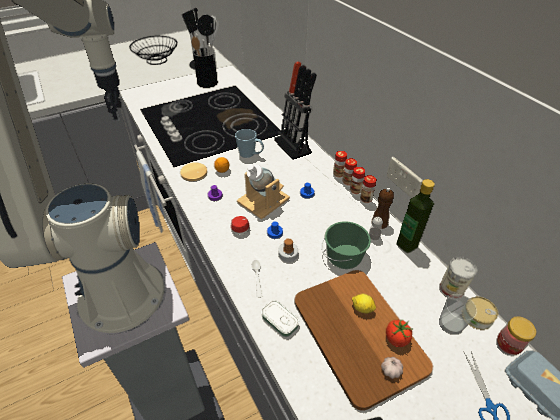

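View pics/side0.png

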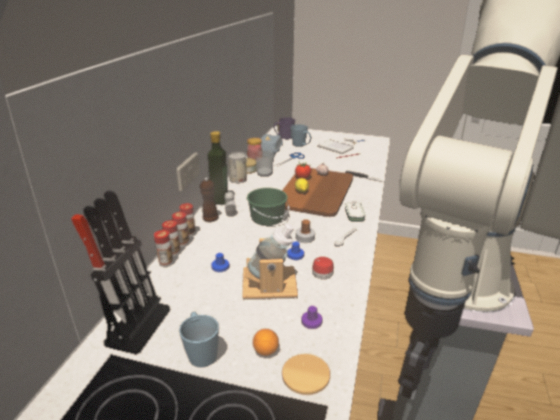

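View pics/wrist0.png

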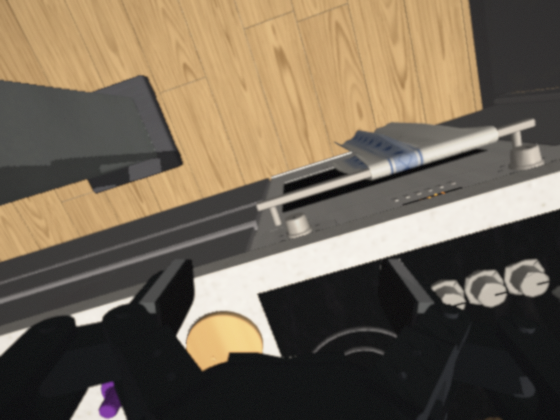

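```bash
cat > h.py <<'E'
import numpy as np, cv2, pickle
from scipy.spatial.transform import Rotation as R
def rot(o): return R.from_euler('xyz',o).as_matrix()
def proj(f,P):
    P=np.atleast_2d(P); c=(P-f["xyz"])@rot(f["orientation"])
    s=c[:,:2]/c[:,2:]; rr=(s**2).sum(1,keepdims=True); s=s*(1+f["k1"]*rr)
    return s*[f["fx"],f["fy"]]+[f["cx"],f["cy"]]
def ray(f,uv):
    d=(np.array(uv,float)-[f["cx"],f["cy"]])/[f["fx"],f["fy"]]; s=d.copy()
    for _ in range(30): s=d/(1+f["k1"]*(s@s))
    v=rot(f["orientation"])@np.array([s[0],s[1],1]); return np.array(f["xyz"]),v/np.linalg.norm(v)
def onz(f,uv,z):
    o,v=ray(f,uv); return o+v*(z-o[2])/v[2]
def tri(obs):
    A=np.zeros((3,3));b=np.zeros(3);L=[]
    for f,uv in obs:
        o,v=ray(f,uv);M=np.eye(3)-np.outer(v,v);A+=M;b+=M@o;L.append((o,v))
    p=np.linalg.solve(A,b); return p,[np.linalg.norm(np.cross(p-o,v)) for o,v in L]
def grab(r,n,tag):
    f=r.grab_frame(n); cv2.imwrite(f"pics/{n}{tag}.png",f["image"]); pickle.dump(f,open(f"pics/{n}{tag}.pkl","wb")); return f
def load(n,tag): return pickle.load(open(f"pics/{n}{tag}.pkl","rb"))
def crop(f,x0,y0,w,h,s,name):
    im=cv2.resize(f["image"][y0:y0+h,x0:x0+w],None,fx=s,fy=s,interpolation=cv2.INTER_CUBIC); cv2.imwrite(f"pics/{name}.png",im)
E
python3 - <<'E'
from rig import r
from h import *
f=grab(r,"scene","1"); crop(f,200,150,180,130,4.4,"sc1")
f=grab(r,"side","1"); crop(f,200,180,160,120,5,"sd1")
E
```

```text
(no output)
```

View pics/sc1.png

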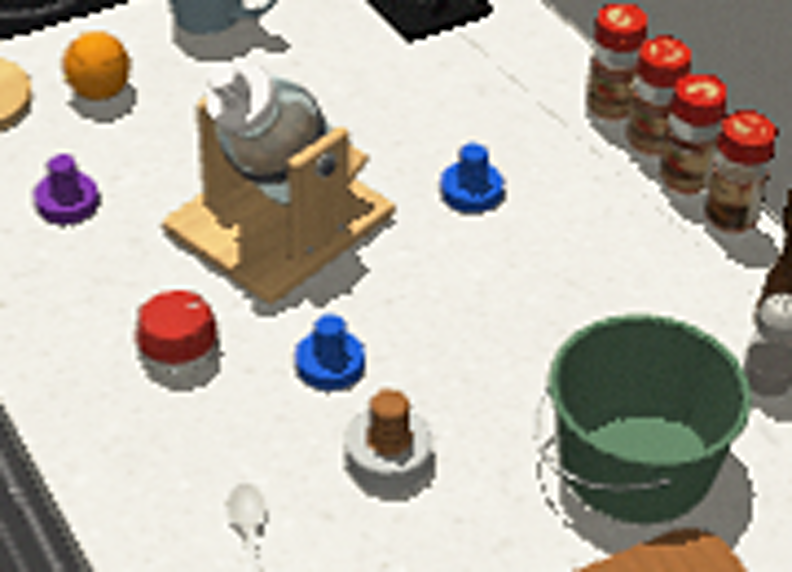

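View pics/sd1.png

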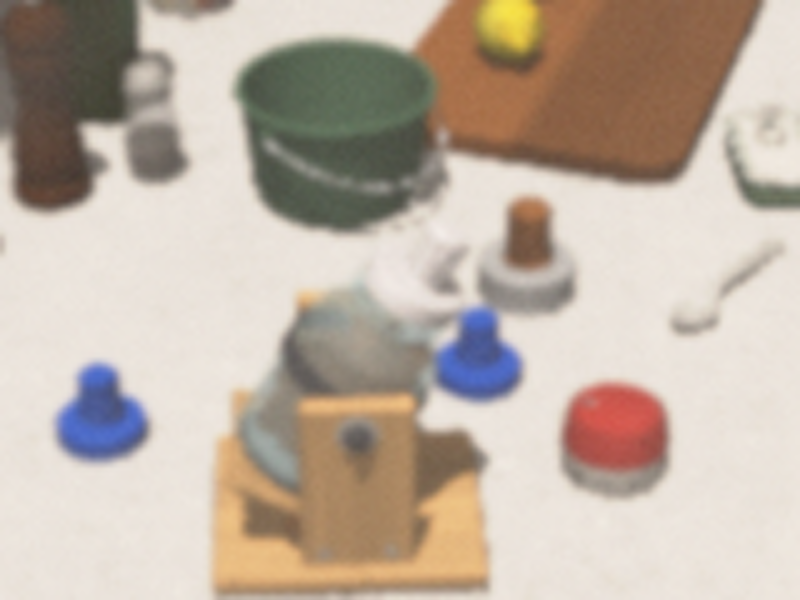

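```bash
python3 - <<'E'
from h import *
s=load("scene","1"); d=load("side","1")
S=lambda x,y:(200+x/4.4,150+y/4.4)
D=lambda x,y:(200+x/5,180+y/5)
print("knobtop",tri([(s,S(391,400)),(d,D(530,208))]), onz(s,S(391,400),65),onz(d,D(530,208),65))
print("lidknob z47",onz(s,S(390,425),47),onz(d,D(530,235),47))
print("caddy rim", onz(s,S(649,393),85),onz(d,D(337,88),85))
# rim extents
for p in [(552,385),(749,395)]: print(onz(s,S(*p),85))
for p in [(236,88),(437,92)]: print(onz(d,D(*p),85))
for p in [(163,225),(270,300),(395,208)]:print("base",onz(s,S(*p),10))
for p in [(213,585),(487,585)]:print("base d",onz(d,D(*p),0))
print("pivot near cheek scene outside", tri([(s,S(325,165))]) if 0 else onz(s,S(325,165),100))
print("pivot side", onz(d,D(358,437),100))
print("cap", tri([(s,S(240,100)),(d,D(415,270))]))
E
```

```text
knobtop (array([ 510.35785425, -103.7757365 ,   63.46516226]), [np.float64(2.477437049422808), np.float64(2.477437049422998)]) [ 512.3750153  -104.35254811   65.        ] [507.28436609 -99.5827889   65.        ]
lidknob z47 [ 508.14238019 -111.0291159    47.        ] [505.83158882 -95.87735315  47.        ]
caddy rim [ 664.64724756 -200.71474228   85.        ] [ 663.19298417 -188.0493025    85.        ]
[ 609.23851893 -161.69315916   85.        ]
[ 725.05859345 -236.11298852   85.        ]
[ 730.13540521 -169.11022032   85.        ]
[ 595.36073858 -201.15250989   85.        ]
base [467.82324229 194.43800954  10.        ]
base [505.81562684  74.36526954  10.        ]
base [646.83642469 120.25188204  10.        ]
base d [609.73836868 229.52759613   0.        ]
base d [466.21366907 190.02791411   0.        ]
pivot near cheek scene outside [572.79826907 105.56612552 100.        ]
pivot side [533.51266958 208.08784618 100.        ]
cap (array([519.98092003, 140.07148133, 162.37869112]), [np.float64(1.6395672976811975), np.float64(1.6395672976811277)])
```

```bash
cat >> h.py <<'E'
def T(p,M):
    A=np.eye(4);A[:3,:3]=M;A[:3,3]=p;return A
def Tcur(r):
    s=r.sense(); return T(s["eef_pos"],rot(s["tcp_rot"]))
def toolR(z,x):
    z=np.array(z,float);z/=np.linalg.norm(z);x=np.array(x,float);x-=z*(x@z);x/=np.linalg.norm(x)
    return np.stack([x,np.cross(z,x),z],1)
def plan(Ta,Tb,n):
    """constant row: shift in tool frame (m) and turn; straight line + const turn not exact screw -> fit via logm"""
    from scipy.linalg import logm,expm
    D=np.linalg.inv(Ta)@Tb; L=np.real(logm(D))/n; d=expm(L)
    w=R.from_matrix(d[:3,:3]).as_rotvec(); row=np.r_[d[:3,3]/1000,w]
    print("n",n,"row",np.round(row,4).tolist(),"step mm",round(np.linalg.norm(d[:3,3]),1),"deg",round(np.degrees(np.linalg.norm(w)),2))
    mid=Ta@np.linalg.matrix_power(d,n//2); print(" mid",mid[:3,3].round(0)); return row
PSI=0.28
def jar(psi,mouth):
    a=np.array([-.5*np.cos(psi),-.5*np.sin(psi),np.sqrt(.75)]); return a
E
python3 - <<'E'
from rig import r
from h import *
a=jar(.28,0); k=np.array([524,143,160.])+26*a
Tb=T(k+150*a,toolR(-a,[np.cos(.28),np.sin(.28),0]))
A=Tcur(r); print(A[:3,:3].round(2),Tb.round(2))
up=T([300,450,340],A[:3,:3])
plan(A,Tb,20);plan(A,Tb,28)
E
```

```text
[[ 0.3   0.95 -0.  ]
 [ 0.95 -0.3  -0.  ]
 [-0.   -0.   -1.  ]] [[ 8.3000e-01  2.8000e-01  4.8000e-01  4.3943e+02]
 [ 2.4000e-01 -9.6000e-01  1.4000e-01  1.1868e+02]
 [ 5.0000e-01 -0.0000e+00 -8.7000e-01  3.1242e+02]
 [ 0.0000e+00  0.0000e+00  0.0000e+00  1.0000e+00]]
n 20 row [-0.0077, 0.0269, -0.005, -0.0128, 0.0241, 0.0479] step mm 28.5 deg 3.16
 mid [377. 392. 282.]
n 28 row [-0.0054, 0.0193, -0.0035, -0.0092, 0.0172, 0.0342] step mm 20.3 deg 2.26
 mid [377. 392. 282.]
```

Emit:
{"api": "arm_command", "payload": {"targets": [[-0.0077,0.0269,-0.005,-0.0128,0.0241,0.0479],[-0.0077,0.0269,-0.005,-0.0128,0.0241,0.0479],[-0.0077,0.0269,-0.005,-0.0128,0.0241,0.0479],[-0.0077,0.0269,-0.005,-0.0128,0.0241,0.0479],[-0.0077,0.0269,-0.005,-0.0128,0.0241,0.0479],[-0.0077,0.0269,-0.005,-0.0128,0.0241,0.0479],[-0.0077,0.0269,-0.005,-0.0128,0.0241,0.0479],[-0.0077,0.0269,-0.005,-0.0128,0.0241,0.0479],[-0.0077,0.0269,-0.005,-0.0128,0.0241,0.0479],[-0.0077,0.0269,-0.005,-0.0128,0.0241,0.0479],[-0.0077,0.0269,-0.005,-0.0128,0.0241,0.0479],[-0.0077,0.0269,-0.005,-0.0128,0.0241,0.0479],[-0.0077,0.0269,-0.005,-0.0128,0.0241,0.0479],[-0.0077,0.0269,-0.005,-0.0128,0.0241,0.0479],[-0.0077,0.0269,-0.005,-0.0128,0.0241,0.0479],[-0.0077,0.0269,-0.005,-0.0128,0.0241,0.0479],[-0.0077,0.0269,-0.005,-0.0128,0.0241,0.0479],[-0.0077,0.0269,-0.005,-0.0128,0.0241,0.0479],[-0.0077,0.0269,-0.005,-0.0128,0.0241,0.0479],[-0.0077,0.0269,-0.005,-0.0128,0.0241,0.0479]], "fingers": 0.06}}

```text
clock: 1.92
eef_pos: [439.5, 118.7, 313.0]
tcp_rot: [-3.14, -0.526, 0.278]
contact_force: [-1.0, 1.0, 0.9]
opening: 0.705
```

Emit:
{"api": "arm_command", "payload": {"targets": [[0,0,0,0,0,0],[0,0,0,0,0,0],[0,0,0,0,0,0]]}}

```text
clock: 2.17
eef_pos: [439.8, 120.0, 313.0]
tcp_rot: [-3.14, -0.525, 0.28]
contact_force: [0.3, -0.4, -0.4]
opening: 0.704
```

```bash
python3 - <<'E'
from rig import r
from h import *
print(r.sense())
f=grab(r,"wrist","2")
cv2.imwrite("pics/w2.png",cv2.resize(f["image"],None,fx=1.4,fy=1.4,interpolation=cv2.INTER_CUBIC))
grab(r,"scene","2");grab(r,"side","2")
E
```

```text
{'clock': 2.1667, 'qpos': array([ 0.25098754, -0.28011478,  2.2144862 ,  0.02531079,  0.68261131,
       -0.04468069]), 'qvel': array([ 0.0273086 ,  0.01350111, -0.00900982, -0.00110321,  0.00019009,
        0.00014626]), 'joint_efforts': array([-1.08026773e+00, -1.78267658e+01, -3.76348829e+01,  7.81933707e-02,
       -2.89926544e+00, -3.52957856e-02]), 'eef_pos': array([439.78636513, 119.95528867, 312.95093221]), 'tcp_rot': array([-3.14012675, -0.52498498,  0.27992137]), 'contact_force': array([ 0.26525572, -0.40315428, -0.42586372]), 'wrist_torque': array([-0.07917265,  0.24742729,  0.03798567]), 'opening': 0.7035935715951577}
```

View pics/w2.png

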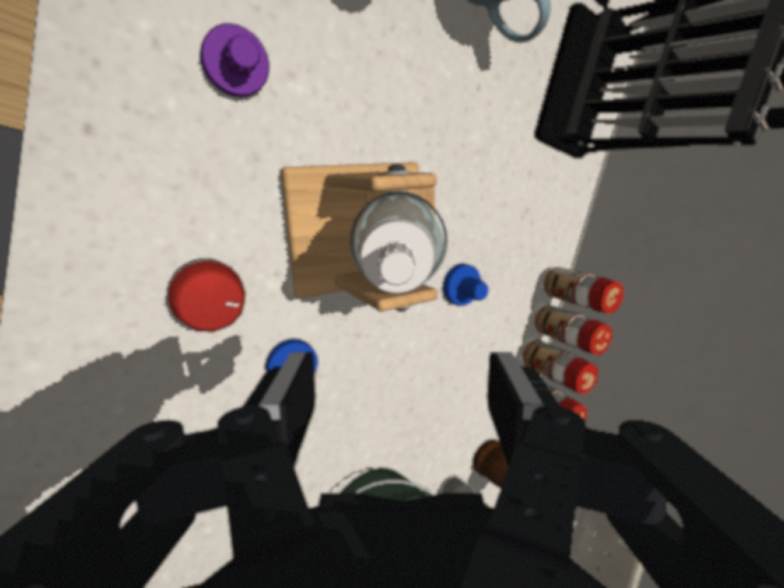

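```bash
python3 - <<'E'
from h import *
f=load("wrist","2"); crop(f,190,100,140,130,5.5,"w2c")
f=load("scene","2"); crop(f,230,150,70,70,8,"s2c")
f=load("side","2"); crop(f,235,210,75,90,6.5,"d2c")
E
```

```text
(no output)
```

View pics/w2c.png

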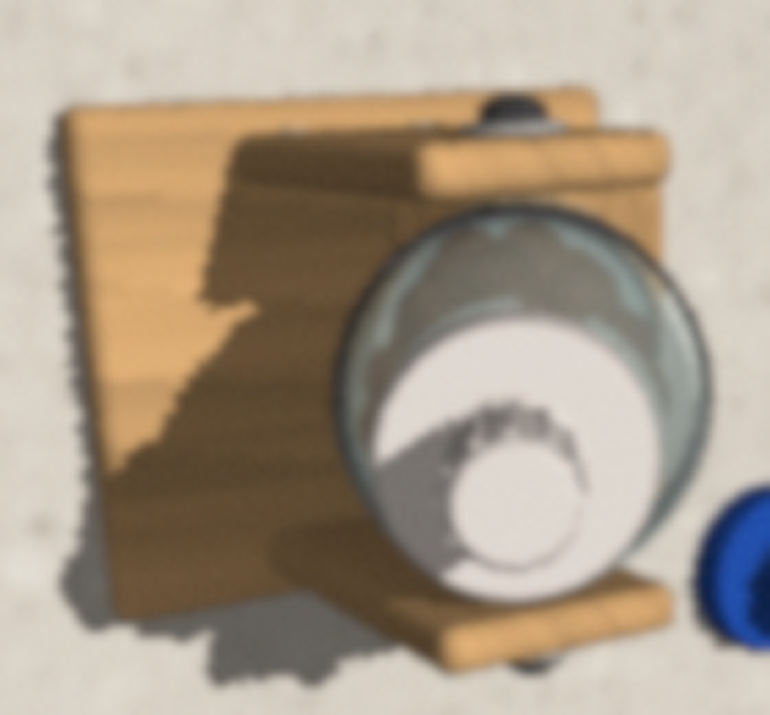

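View pics/s2c.png

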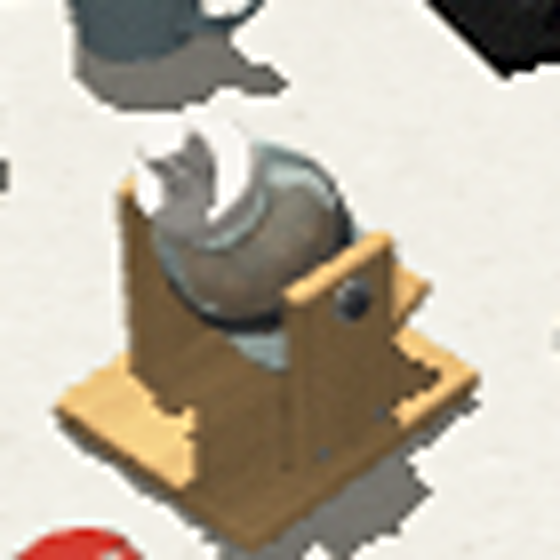

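View pics/d2c.png

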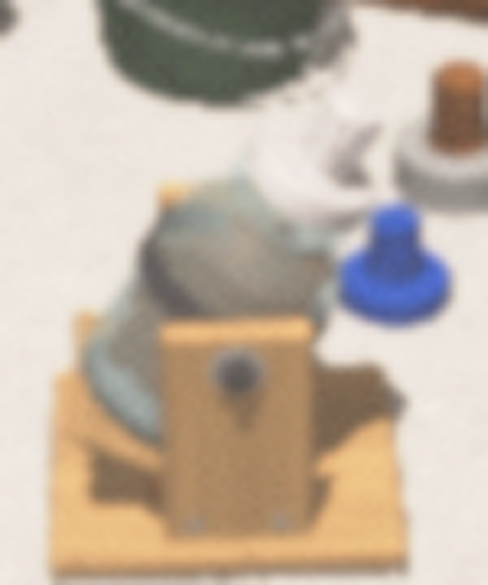

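```bash
python3 - <<'E'
from h import *
f=load("wrist","2"); W=lambda x,y:(190+x/5.5,100+y/5.5)
for z in (10,15):
  p=[onz(f,W(*q),z) for q in [(70,110),(115,612),(600,95)]]; d=p[0]-p[1]; e=p[2]-p[0]
  print(z,p,np.linalg.norm(d),"yaw",np.arctan2(d[1],d[0])-np.pi/2,np.linalg.norm(e),np.arctan2(e[1],e[0]))
c=[onz(f,W(*q),122) for q in [(420,138),(668,130),(428,195),(666,178),(446,668),(672,612),(455,625),(662,575)]]
for q in c: print(q.round(1))
print("knobtop",onz(f,W(516,505),160+38*.866),"captop",onz(f,W(517,461),160+6*.866))
r0=[onz(f,W(516+65*s,505),192.9) for s in(-1,1)];print(np.linalg.norm(r0[0]-r0[1]))
r0=[onz(f,W(373,461),165),onz(f,W(662,461),165)];print(np.linalg.norm(r0[0]-r0[1]))
E
```

```text
10 [array([466.99678168, 198.28047329,  10.        ]), array([503.90943678,  77.46710676,  10.        ]), array([610.8062319 , 243.38675204,  10.        ])] 126.32661492667961 yaw 0.29652657835414153 150.7173989724636 0.30393502719577864
15 [array([465.64145389, 197.92421839,  15.        ]), array([502.1212201,  78.5276766,  15.       ]), array([607.76439544, 242.50151848,  15.        ])] 124.84513419747972 yaw 0.29652657835414153 148.9498781514361 0.3039350271957786
[504.5 204.1 122. ]
[561.3 221.4 122. ]
[509.1 194.  122. ]
[563.8 211.8 122. ]
[539.1  98.4 122. ]
[595.1 118.3 122. ]
[538.7 108.  122. ]
[589.6 126.5 122. ]
knobtop [502.52570248 143.28375273 192.908     ] captop [517.65552134 148.56597416 165.196     ]
25.267010175173336
62.24355657188431
```

```bash
cat >> h.py <<'E'
def onplane(f,uv,p,n):
    o,v=ray(f,uv); return o+v*((p-o)@n)/(v@n)
E
python3 - <<'E'
from h import *
f=load("wrist","2"); W=lambda x,y:(190+x/5.5,100+y/5.5)
for psi in (.28,.30,.32):
  a=jar(psi,0)
  for m0 in [np.array([522.,148,160])]:
    for off,(cx,cy),rr in [(38,(516,505),65),(6,(517,461),144)]:
      p0=m0+off*a
      c=onplane(f,W(cx,cy),p0,a)
      D=[np.linalg.norm(onplane(f,W(cx+rr*u,cy+rr*v),p0,a)-onplane(f,W(cx-rr*u,cy-rr*v),p0,a)) for u,v in[(1,0),(0,1)]]
      # mouth estimate: c - off*a
      print(psi,off,c.round(1),(c-off*a).round(1),np.round(D,1))
E
```

```text
0.28 38 [502.8 143.2 192.5] [521.1 148.5 159.6] [21.8 22.4]
0.28 6 [517.9 148.5 164.8] [520.8 149.4 159.6] [53.5 54.5]
0.3 38 [502.8 143.2 192.5] [520.9 148.9 159.6] [21.8 22.5]
0.3 6 [517.9 148.5 164.8] [520.8 149.4 159.6] [53.5 54.6]
0.32 38 [502.8 143.2 192.5] [520.8 149.2 159.6] [21.8 22.5]
0.32 6 [517.9 148.5 164.8] [520.8 149.5 159.6] [53.5 54.7]
```

```bash
cat >> h.py <<'E'
MOUTH=np.array([520.7,149.5,160.]); PSI=0.305; AX=jar(PSI,0)
def jarpose(h,phi=0,m=None):
    """TCP pose with tool along jar axis, TCP h above mouth; phi turns about tool z from x radial"""
    M=toolR(-AX,[np.cos(PSI),np.sin(PSI),0])@R.from_rotvec([0,0,phi]).as_matrix()
    return T((MOUTH if m is None else m)+h*AX,M)
E
python3 - <<'E'
from rig import r
from h import *
A=Tcur(r); B=jarpose(60); C=jarpose(10)
plan(A,B,8); plan(B,C,5); print(B[:3,3],C[:3,3])
E
```

```text
n 8 row [-0.0003, -0.0005, 0.0144, 0.0013, -0.0001, -0.0025] step mm 14.4 deg 0.16
 mid [466. 131. 262.]
n 5 row [0.0, -0.0, 0.01, -0.0, 0.0, -0.0] step mm 10.0 deg 0.0
 mid [502. 143. 195.]
[492.08459142 140.49120474 211.96152423] [515.93076524 147.99853412 168.66025404]
```

Emit:
{"api": "arm_command", "payload": {"targets": [[-0.0003,-0.0005,0.0144,0.0013,-0.0001,-0.0025],[-0.0003,-0.0005,0.0144,0.0013,-0.0001,-0.0025],[-0.0003,-0.0005,0.0144,0.0013,-0.0001,-0.0025],[-0.0003,-0.0005,0.0144,0.0013,-0.0001,-0.0025],[-0.0003,-0.0005,0.0144,0.0013,-0.0001,-0.0025],[-0.0003,-0.0005,0.0144,0.0013,-0.0001,-0.0025],[-0.0003,-0.0005,0.0144,0.0013,-0.0001,-0.0025],[-0.0003,-0.0005,0.0144,0.0013,-0.0001,-0.0025],[0,0,0,0,0,0],[0,0,0,0,0,0]]}}

```text
clock: 3.15
eef_pos: [491.2, 140.5, 210.8]
tcp_rot: [-3.141, -0.521, 0.305]
contact_force: [0.4, -0.2, -0.2]
opening: 0.702
```

```bash
python3 - <<'E'
from rig import r
from h import *
s=r.sense(); print(s["eef_pos"],s["tcp_rot"],s["contact_force"])
f=grab(r,"wrist","3"); crop(f,180,180,220,150,3.6,"w3")
C=jarpose(10); print(proj(f,Tcur(r)[:3,3])); print("knobtop pred",proj(f,MOUTH+38*AX),"axis at 6",proj(f,MOUTH+6*AX)); plan(Tcur(r),C,5)
E
```

```text
[491.19600936 140.5163261  210.83612941] [-3.14113953 -0.52132818  0.30482768] [ 0.42368426 -0.18725166 -0.16863265]
[[287.62394366 264.73717844]]
knobtop pred [[288.88763513 247.3333252 ]] axis at 6 [[288.59108965 228.1623463 ]]
n 5 row [0.0002, 0.0, 0.01, -0.0, 0.0002, -0.0001] step mm 10.0 deg 0.01
 mid [501. 143. 194.]
```

View pics/w3.png

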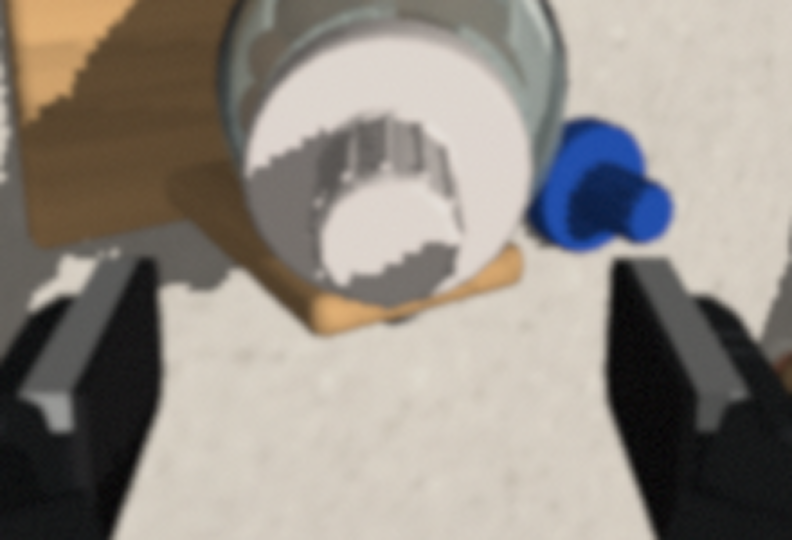

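The wrist view shows the white knob top centred at pixel (288.6, 247.2), against a predicted (288.9, 247.3). The blue look-alike is off to the right, so I'm descending on the white one.

Emit:
{"api": "arm_command", "payload": {"targets": [[0.0002,0,0.01,0,0.0002,0],[0.0002,0,0.01,0,0.0002,0],[0.0002,0,0.01,0,0.0002,0],[0.0002,0,0.01,0,0.0002,0],[0.0002,0,0.01,0,0.0002,0],[0,0,0,0,0,0]]}}

```text
clock: 3.7
eef_pos: [516.5, 147.7, 168.0]
tcp_rot: [-3.141, -0.524, 0.304]
contact_force: [-0.5, -1.2, -0.1]
opening: 0.699
```

Emit:
{"api": "arm_command", "payload": {"targets": [[0,0,0,0,0,0],[0,0,0,0,0,0],[0,0,0,0,0,0],[0,0,0,0,0,0],[0,0,0,0,0,0],[0,0,0,0,0,0]], "fingers": 0.015, "squeeze": 30}}

```text
clock: 4.2
eef_pos: [516.5, 147.5, 169.4]
tcp_rot: [-3.141, -0.526, 0.303]
contact_force: [-1.3, 0.5, 1.9]
opening: 0.267
```

```bash
python3 - <<'E'
from rig import r
from h import *
s=r.sense(); print(s)
A=Tcur(r);d=A[:3,3]-MOUTH; print("h",d@AX,"lat",(d-(d@AX)*AX))
print(np.linalg.inv(jarpose(0))@A)
E
```

```text
{'clock': 4.2, 'qpos': array([ 0.26204882,  0.10569599,  2.25771133,  0.08362   ,  0.25384438,
       -0.11669529]), 'qvel': array([-0.0012299 ,  0.00233744, -0.00136531, -0.00019983, -0.00197529,
        0.00075064]), 'joint_efforts': array([-1.96837219e-01, -3.43354046e+01, -2.70452106e+01,  5.03974536e-02,
       -2.89647795e+00,  1.23988484e-03]), 'eef_pos': array([516.46337628, 147.51916494, 169.37996284]), 'tcp_rot': array([-3.14133902, -0.52556995,  0.30336235]), 'contact_force': array([-1.25779866,  0.47958535,  1.91800613]), 'wrist_torque': array([-0.02179008,  0.25257457, -0.01514208]), 'opening': 0.26692711886164344}
h 10.441247042037391 lat [ 0.74305211 -0.41311744  0.33757765]
[[ 9.99997053e-01 -1.41774547e-03  1.97095182e-03  6.75155306e-01]
 [ 1.41662853e-03  9.99998835e-01  5.67981257e-04  6.17184294e-01]
 [-1.97175478e-03 -5.65187476e-04  9.99997896e-01 -1.04412470e+01]
 [ 0.00000000e+00  0.00000000e+00  0.00000000e+00  1.00000000e+00]]
```

```bash
python3 - <<'E'
from rig import r
from h import *
A=Tcur(r)
P=A@T([0,0,-60],np.eye(3)); az=np.arctan2(-192,665)
B=T([665,-192,230],toolR([0,0,-1],[np.cos(az),np.sin(az),0])); C=B.copy();C[2,3]=97
plan(A,P,5);plan(P,B,16);plan(B,C,6)
E
```

```text
n 5 row [-0.0, 0.0, -0.012, 0.0, -0.0, 0.0] step mm 12.0 deg 0.0
 mid [505. 144. 190.]
n 16 row [0.0106, 0.0212, 0.0019, -0.0096, -0.0319, 0.0357] step mm 23.8 deg 2.8
 mid [600. -14. 237.]
n 6 row [0.0, -0.0, 0.0222, 0.0, 0.0, -0.0] step mm 22.2 deg 0.0
 mid [ 665. -192.  164.]
```

Emit:
{"api": "arm_command", "payload": {"targets": [[0,0,-0.004,0,0,0],[0,0,-0.008,0,0,0],[0,0,-0.012,0,0,0],[0,0,-0.012,0,0,0],[0,0,-0.012,0,0,0],[0,0,-0.012,0,0,0]]}}

```text
clock: 4.7
eef_pos: [487.0, 138.2, 221.7]
tcp_rot: [-3.141, -0.525, 0.303]
contact_force: [0.7, 0.7, -0.8]
opening: 0.267
```

Emit:
{"api": "arm_command", "payload": {"targets": [[0.0106,0.0212,0.0019,-0.0096,-0.0319,0.0357],[0.0106,0.0212,0.0019,-0.0096,-0.0319,0.0357],[0.0106,0.0212,0.0019,-0.0096,-0.0319,0.0357],[0.0106,0.0212,0.0019,-0.0096,-0.0319,0.0357],[0.0106,0.0212,0.0019,-0.0096,-0.0319,0.0357],[0.0106,0.0212,0.0019,-0.0096,-0.0319,0.0357],[0.0106,0.0212,0.0019,-0.0096,-0.0319,0.0357],[0.0106,0.0212,0.0019,-0.0096,-0.0319,0.0357],[0.0106,0.0212,0.0019,-0.0096,-0.0319,0.0357],[0.0106,0.0212,0.0019,-0.0096,-0.0319,0.0357],[0.0106,0.0212,0.0019,-0.0096,-0.0319,0.0357],[0.0106,0.0212,0.0019,-0.0096,-0.0319,0.0357],[0.0106,0.0212,0.0019,-0.0096,-0.0319,0.0357],[0.0106,0.0212,0.0019,-0.0096,-0.0319,0.0357],[0.0106,0.0212,0.0019,-0.0096,-0.0319,0.0357],[0.0106,0.0212,0.0019,-0.0096,-0.0319,0.0357],[0,0,0,0,0,0]]}}

```text
clock: 6.12
eef_pos: [665.3, -195.4, 229.1]
tcp_rot: [3.139, 0.002, -0.286]
contact_force: [-0.8, 0.2, -0.6]
opening: 0.27
```

```bash
python3 - <<'E'
from rig import r
from h import *
s=r.sense(); print(s["eef_pos"],s["tcp_rot"],s["contact_force"],s["opening"],s["qpos"])
f=grab(r,"wrist","4"); cv2.imwrite("pics/w4.png",cv2.resize(f["image"],None,fx=1.4,fy=1.4))
f=grab(r,"scene","4"); crop(f,200,140,200,150,4,"s4")
E
```

```text
[ 665.28788831 -195.38557385  229.12866999] [ 3.13917967e+00  1.70186955e-03 -2.85551452e-01] [-0.84073686  0.16722068 -0.62515652] 0.27007936653673553 [-2.86623691e-01  4.61520606e-01  1.47370845e+00 -2.58286829e-03
  1.20806399e+00 -1.55759296e-04]
```

View pics/w4.png

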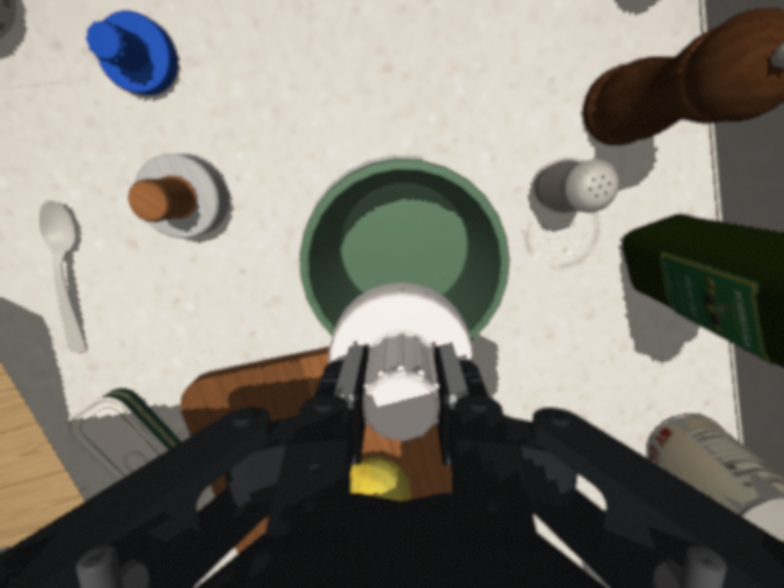

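View pics/s4.png

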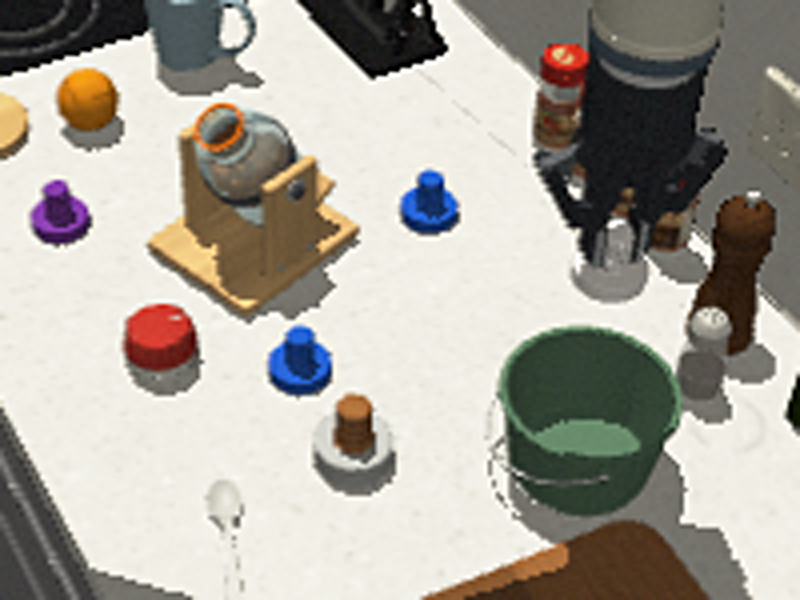

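```bash
python3 - <<'E'
from h import *
f=load("wrist","4"); w=lambda x,y:(x/1.4,y/1.4)
l=onz(f,w(301,258),85);rr=onz(f,w(509,258),85);t=onz(f,w(405,157),85)
print(l,rr,np.linalg.norm(l-rr),(l+rr)/2,t, "centre by top", t)
tool=f; 
hsv=cv2.cvtColor(f["image"],cv2.COLOR_BGR2HSV)
sub=np.zeros(hsv.shape[:2],np.uint8); sub[110:180,80:165]=1
br=(cv2.inRange(hsv,(5,90,40),(22,255,255))>0)&(sub>0)
n,lab,st,ce=cv2.connectedComponentsWithStats(br.astype(np.uint8)); print(st[1:],ce[1:])
crop(f,75,100,100,80,7,"w4lid")
crop(load("scene","4"),270,230,40,40,14,"s4lid")
print("knobtop",onz(f,w(149,200),65),"flat top",onz(f,w(178,195),25))
E
```

```text
[ 603.62057799 -166.57282635   85.        ] [ 737.14644727 -205.86378335   85.        ] 139.18669860235116 [ 670.38351263 -186.21830485   85.        ] [ 688.49687904 -124.23059788   85.        ] centre by top [ 688.49687904 -124.23059788   85.        ]
[[  92  126   48   32 1224]] [[115.93954248 141.66176471]]
knobtop [ 512.14688058 -101.94132027   65.        ] flat top [ 512.55715955 -101.33906809   25.        ]
```

View pics/w4lid.png

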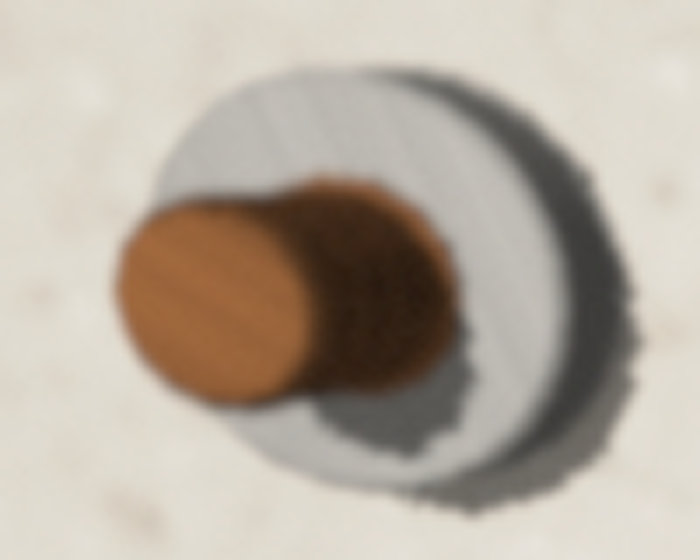

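Emit:
{"api": "arm_command", "payload": {"targets": [[0.0004,-0.001,0.022,0,0,0],[0.0004,-0.001,0.022,0,0,0],[0.0004,-0.001,0.022,0,0,0],[0.0004,-0.001,0.022,0,0,0],[0.0004,-0.001,0.022,0,0,0],[0.0004,-0.001,0.022,0,0,0],[0,0,0,0,0,0]]}}

```text
clock: 6.8
eef_pos: [665.1, -184.2, 93.4]
tcp_rot: [-3.142, 0.007, -0.28]
contact_force: [-0.7, 0.5, -0.8]
opening: 0.267
```

Emit:
{"api": "arm_command", "payload": {"targets": [[0,0,0,0,0,0],[0,0,0,0,0,0],[0,0,0,0,0,0],[0,0,0,0,0,0]], "fingers": 0.055}}

```text
clock: 7.13
eef_pos: [669.3, -186.6, 99.2]
tcp_rot: [3.141, -0.002, -0.281]
contact_force: [0.2, -0.5, 0.0]
opening: 0.645
```

```bash
python3 - <<'E'
from rig import r
from h import *
A=Tcur(r);print(A.round(2), r.sense()["contact_force"])
B=A.copy(); B[2,3]=150
L=np.array([511.5,-101.7])
az=np.arctan2(L[1],L[0])
for s in (0,): 
  C=T([*L,130],toolR([0,0,-1],[np.cos(az),np.sin(az),0]))
plan(A,B,3);plan(B,C,9)
E
```

```text
[[ 9.6000e-01 -2.8000e-01  0.0000e+00  6.6929e+02]
 [-2.8000e-01 -9.6000e-01 -0.0000e+00 -1.8657e+02]
 [ 0.0000e+00  0.0000e+00 -1.0000e+00  9.9190e+01]
 [ 0.0000e+00  0.0000e+00  0.0000e+00  1.0000e+00]] [ 0.2484709  -0.53040415  0.03677553]
n 3 row [0.0, 0.0, -0.0169, 0.0, 0.0, -0.0] step mm 16.9 deg 0.0
 mid [ 669. -187.  116.]
n 9 row [-0.0193, -0.0049, 0.0022, 0.0, -0.0002, -0.0094] step mm 20.0 deg 0.54
 mid [ 600. -147.  141.]
```

```bash
python3 - <<'E'
from rig import r
from h import *
A=Tcur(r)
B=A.copy(); B[2,3]=150
L=np.array([511.5,-101.7])
az=np.arctan2(L[1],L[0])
C=T([*L,110],toolR([0,0,-1],[np.cos(az),np.sin(az),0])@R.from_rotvec([0,0,1.0]).as_matrix())
f=load("scene","4"); print("blue",onz(f,(200+300/4,140+372/4),5))
plan(B,C,12)
E
```

```text
blue [516.32958699  -5.93803994   5.        ]
n 12 row [-0.0151, 0.0032, 0.0033, -0.0001, -0.0002, 0.0763] step mm 15.8 deg 4.37
 mid [ 581. -163.  130.]
```

Emit:
{"api": "arm_command", "payload": {"targets": [[0,0,-0.017,0,0,0],[0,0,-0.017,0,0,0],[0,0,-0.017,0,0,0],[-0.0151,0.0032,0.0033,0,0,0.0763],[-0.0151,0.0032,0.0033,0,0,0.0763],[-0.0151,0.0032,0.0033,0,0,0.0763],[-0.0151,0.0032,0.0033,0,0,0.0763],[-0.0151,0.0032,0.0033,0,0,0.0763],[-0.0151,0.0032,0.0033,0,0,0.0763],[-0.0151,0.0032,0.0033,0,0,0.0763],[-0.0151,0.0032,0.0033,0,0,0.0763],[-0.0151,0.0032,0.0033,0,0,0.0763],[-0.0151,0.0032,0.0033,0,0,0.0763],[-0.0151,0.0032,0.0033,0,0,0.0763],[-0.0151,0.0032,0.0033,0,0,0.0763],[0,0,0,0,0,0],[0,0,0,0,0,0],[0,0,0,0,0,0]]}}

```text
clock: 8.63
eef_pos: [512.0, -102.4, 109.7]
tcp_rot: [-3.141, -0.001, -1.195]
contact_force: [0.3, -0.4, -0.2]
opening: 0.646
```

```bash
python3 - <<'E'
from rig import r
from h import *
s=r.sense(); print(s["eef_pos"],s["tcp_rot"],s["contact_force"],s["opening"],s["qpos"])
f=grab(r,"wrist","5"); cv2.imwrite("pics/w5.png",cv2.resize(f["image"],None,fx=1.4,fy=1.4))
f2=grab(r,"scene","5"); crop(f2,300,200,100,90,6,"s5")
print("pred knob top",proj(f,[511.5,-101.7,65])*1.4)
E
```

```text
[ 511.98178351 -102.399938    109.72638226] [-3.14062526e+00 -1.04733911e-03 -1.19462303e+00] [ 0.30822932 -0.38485081 -0.22732374] 0.6458835528366796 [-2.00044714e-01  3.49742246e-01  1.95731765e+00 -4.74466402e-04
  8.33150969e-01  9.94896670e-01]
pred knob top [[399.57480338 325.34848163]]
```

View pics/w5.png

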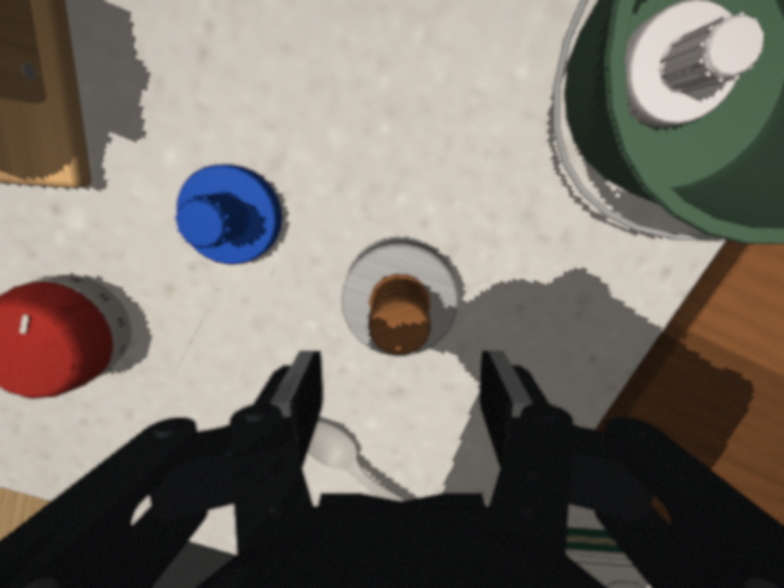

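View pics/s5.png

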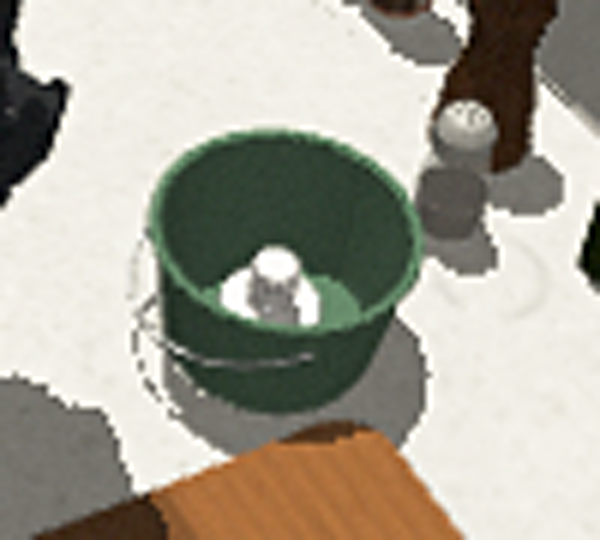

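Emit:
{"api": "arm_command", "payload": {"targets": [[-0.0002,0,0.0134,0,0,0],[-0.0002,0,0.0134,0,0,0],[-0.0002,0,0.0134,0,0,0],[-0.0002,0,0.0134,0,0,0],[0,0,0.0134,0,0,0],[0,0,0.0134,0,0,0],[0,0,0,0,0,0],[0,0,0,0,0,0]]}}

```text
clock: 9.4
eef_pos: [510.4, -101.5, 28.1]
tcp_rot: [3.14, 0.001, -1.197]
contact_force: [0.0, -1.1, 0.3]
opening: 0.647
```

Emit:
{"api": "arm_command", "payload": {"targets": [[0,0,0,0,0,0],[0,0,0,0,0,0],[0,0,0,0,0,0],[0,0,0,0,0,0],[0,0,0,0,0,0],[0,0,0,0,0,0]], "fingers": 0.02, "squeeze": 70}}

```text
clock: 9.9
eef_pos: [511.2, -101.4, 29.5]
tcp_rot: [-3.141, -0.001, -1.197]
contact_force: [-0.7, 0.0, 7.1]
opening: 0.336
```

```bash
python3 - <<'E'
from rig import r
from h import *
s=r.sense(); print(s["eef_pos"],s["tcp_rot"],s["contact_force"],s["wrist_torque"],s["opening"],s["qpos"])
A=Tcur(r)
B=A.copy(); B[2,3]+=190
C=jarpose(75,1.0)
plan(A,B,8);plan(B,C,14);print(C)
E
```

```text
[ 511.23857126 -101.42026159   29.48163325] [-3.14083555e+00 -7.95743212e-04 -1.19683079e+00] [-0.72141218  0.0164149   7.05804359] [-0.01856184  0.19615359  0.04524   ] 0.3356327358539394 [-1.98546671e-01  4.80627967e-01  1.99783887e+00 -4.20827434e-04
  6.62058394e-01  9.98615599e-01]
n 8 row [0.0, -0.0, -0.0237, 0.0, 0.0, 0.0] step mm 23.8 deg 0.0
 mid [ 511. -101.  124.]
n 14 row [-0.0153, -0.0083, -0.0003, 0.0358, 0.0118, -0.035] step mm 17.4 deg 2.95
 mid [513.  20. 223.]
[[ 6.99007789e-01 -5.32852802e-01  4.76923476e-01  4.84930739e+02]
 [-6.62122697e-01 -7.34199930e-01  1.50146588e-01  1.38239006e+02]
 [ 2.70151153e-01 -4.20735492e-01 -8.66025404e-01  2.24951905e+02]
 [ 0.00000000e+00  0.00000000e+00  0.00000000e+00  1.00000000e+00]]
```

Emit:
{"api": "arm_command", "payload": {"targets": [[0,0,0,0,0,0],[0,0,0,0,0,0],[0,0,0,0,0,-0.06],[0,0,0,0,0,-0.12],[0,0,0,0,0,-0.12],[0,0,0,0,0,-0.12],[0,0,0,0,0,-0.12],[0,0,0,0,0,-0.12],[0,0,0,0,0,-0.12],[0,0,0,0,0,-0.12],[0,0,0,0,0,-0.12],[0,0,0,0,0,-0.12],[0,0,0,0,0,-0.12],[0,0,0,0,0,-0.12],[0,0,0,0,0,-0.12],[0,0,0,0,0,-0.07],[0,0,0,0,0,0],[0,0,0,0,0,0]], "fingers": 0.05}}

```text
clock: 11.4
eef_pos: [510.4, -101.1, 28.4]
tcp_rot: [-3.141, 0.001, 0.371]
contact_force: [0.2, -0.4, 0.0]
opening: 0.583
```

Emit:
{"api": "arm_command", "payload": {"targets": [[0,0,0,0,0,0],[0,0,0,0,0,0],[0,0,0,0,0,0],[0,0,0,0,0,0],[0,0,0,0,0,0],[0,0,0,0,0,0]], "fingers": 0.02, "squeeze": 70}}

```text
clock: 11.9
eef_pos: [510.5, -101.2, 28.6]
tcp_rot: [-3.141, 0.001, 0.372]
contact_force: [-1.2, 0.9, 6.1]
opening: 0.334
```

```bash
python3 - <<'E'
from rig import r
from h import *
s=r.sense(); print(s["eef_pos"],s["tcp_rot"],s["contact_force"],s["wrist_torque"],s["opening"],s["qpos"])
A=Tcur(r)
B=A.copy(); B[2,3]+=190
C=jarpose(75,-.55)
plan(A,B,8);plan(B,C,14);print(C)
E
```

```text
[ 510.48214043 -101.18692034   28.63750188] [-3.14138406e+00  6.09989299e-04  3.72272450e-01] [-1.17725758  0.90088287  6.09141535] [ 0.01500603  0.23580217 -0.06150086] 0.33384693752404576 [-1.98462740e-01  4.81893584e-01  1.99855640e+00 -2.50626193e-04
  6.61768682e-01 -5.70537357e-01]
n 8 row [-0.0, -0.0, -0.0237, 0.0, -0.0, -0.0] step mm 23.7 deg 0.0
 mid [ 510. -101.  124.]
n 14 row [0.0082, -0.0153, -0.0003, -0.0115, 0.036, -0.0337] step mm 17.4 deg 2.9
 mid [512.  20. 222.]
[[ 5.47273327e-01  6.87776056e-01  4.76923476e-01  4.84930739e+02]
 [ 7.20272442e-01 -6.77247083e-01  1.50146588e-01  1.38239006e+02]
 [ 4.26262261e-01  2.61343614e-01 -8.66025404e-01  2.24951905e+02]
 [ 0.00000000e+00  0.00000000e+00  0.00000000e+00  1.00000000e+00]]
```

Emit:
{"api": "arm_command", "payload": {"targets": [[0,0,-0.01,0,0,0],[0,0,-0.0225,0,0,0],[0,0,-0.0225,0,0,0],[0,0,-0.0225,0,0,0],[0,0,-0.0225,0,0,0],[0,0,-0.0225,0,0,0],[0,0,-0.0225,0,0,0],[0,0,-0.0225,0,0,0],[0,0,-0.0225,0,0,0]]}}

```text
clock: 12.65
eef_pos: [510.1, -101.1, 219.9]
tcp_rot: [-3.141, 0.001, 0.373]
contact_force: [1.1, -0.5, -0.8]
opening: 0.334
```

Emit:
{"api": "arm_command", "payload": {"targets": [[0.0082,-0.0153,-0.0003,-0.0115,0.036,-0.0337],[0.0082,-0.0153,-0.0003,-0.0115,0.036,-0.0337],[0.0082,-0.0153,-0.0003,-0.0115,0.036,-0.0337],[0.0082,-0.0153,-0.0003,-0.0115,0.036,-0.0337],[0.0082,-0.0153,-0.0003,-0.0115,0.036,-0.0337],[0.0082,-0.0153,-0.0003,-0.0115,0.036,-0.0337],[0.0082,-0.0153,-0.0003,-0.0115,0.036,-0.0337],[0.0082,-0.0153,-0.0003,-0.0115,0.036,-0.0337],[0.0082,-0.0153,-0.0003,-0.0115,0.036,-0.0337],[0.0082,-0.0153,-0.0003,-0.0115,0.036,-0.0337],[0.0082,-0.0153,-0.0003,-0.0115,0.036,-0.0337],[0.0082,-0.0153,-0.0003,-0.0115,0.036,-0.0337],[0.0082,-0.0153,-0.0003,-0.0115,0.036,-0.0337],[0.0082,-0.0153,-0.0003,-0.0115,0.036,-0.0337],[0,0,0,0,0,0],[0,0,0,0,0,0],[0,0,0,0,0,0]]}}

```text
clock: 14.07
eef_pos: [485.0, 138.0, 224.6]
tcp_rot: [2.849, -0.44, 0.921]
contact_force: [0.0, 0.0, -1.2]
opening: 0.331
```

```bash
cat >> h.py <<'E'
def rep(r):
    s=r.sense(); A=Tcur(r); 
    J=np.linalg.inv(jarpose(0))@A   # in jar tool frame
    rv=R.from_matrix(J[:3,:3]).as_euler('ZYX')
    M=jarpose(0)[:3,:3]
    print("clk",s["clock"],"x,y,h",J[0,3].round(2),J[1,3].round(2),(-J[2,3]).round(2),"phi",rv[0].round(3),"tilt",rv[1:].round(4),
     "F jar(x,y,up)",(M.T@s["contact_force"]*[1,1,-1]).round(1),"tz",(M.T@s["wrist_torque"]).round(3),"open",round(s["opening"]*85.4,1),"q",s["qpos"].round(2))
E
python3 - <<'E'
from rig import r
from h import *
rep(r)
f=grab(r,"wrist","6"); cv2.imwrite("pics/w6.png",cv2.resize(f["image"],None,fx=1.4,fy=1.4))
f=grab(r,"scene","6"); crop(f,200,110,130,110,6,"s6"); f=grab(r,"side","6"); crop(f,210,150,130,130,4.6,"d6")
E
```

```text
clk 14.0667 x,y,h -0.22 0.29 74.67 phi -0.551 tilt [-0.0004  0.0006] F jar(x,y,up) [-0.5 -0.  -1.1] tz [-0.01  -0.362 -0.012] open 28.2 q [ 0.26 -0.05  2.26  0.06  0.42 -0.65]
```

View pics/w6.png

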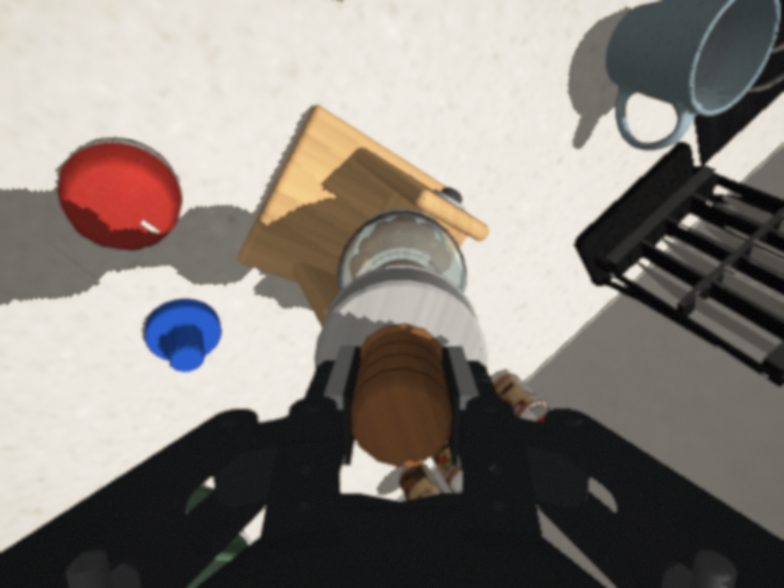

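View pics/s6.png

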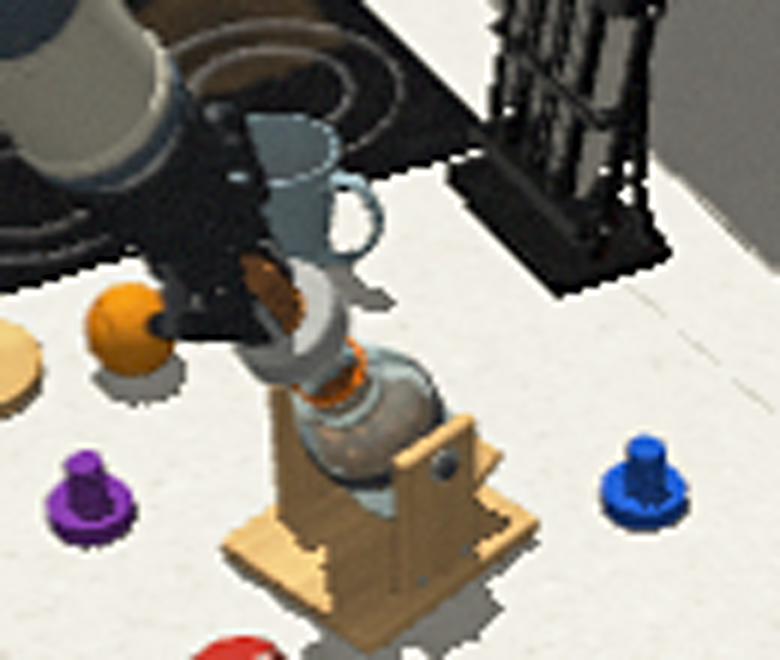

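View pics/d6.png

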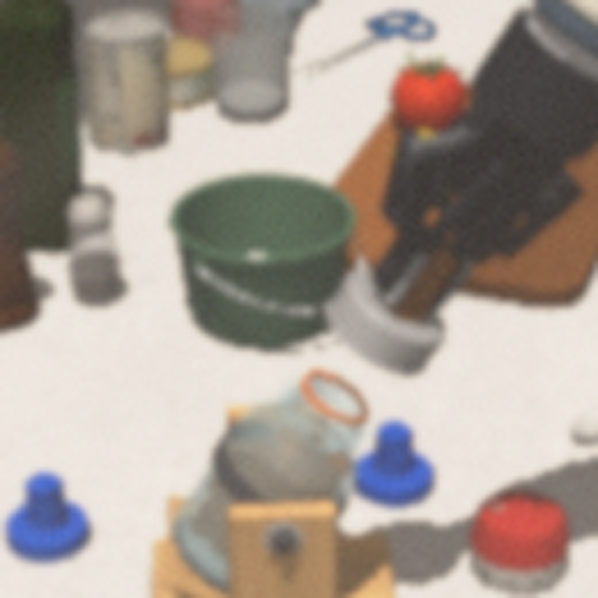

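```bash
python3 - <<'E'
from h import *
def ring(f,x0,y0,x1,y1):
    im=f["image"][y0:y1,x0:x1]; hsv=cv2.cvtColor(im,cv2.COLOR_BGR2HSV)
    m=cv2.inRange(hsv,(3,130,110),(16,255,255)); n,l,s,c=cv2.connectedComponentsWithStats(m); 
    i=1+np.argmax(s[1:,4]); pts=np.argwhere(l==i)[:,::-1].astype(np.float32)
    hull=cv2.convexHull(pts); e=cv2.fitEllipse(hull); return s[i],(e[0][0]+x0,e[0][1]+y0),e
s,cs,e=ring(load("scene","4"),235,155,275,190); print(s,cs,e)
d,cd,e=ring(load("side","6"),265,225,300,250); print(d,cd,e)
s4=load("scene","4"); s5=load("scene","5"); d6=load("side","6")
p=MOUTH+2*AX; print("pred scene",proj(s4,p),"side",proj(d6,p))
print("tri",tri([(s4,cs),(d6,cd)]),p)
E
```

```text
[13 11 13 12 50] (254.37518310546875, 171.3713150024414) ((19.37518310546875, 16.371315002441406), (10.71474838256836, 13.36795425415039), 56.457237243652344)Traceback (most recent call last):
  File "<stdin>", line 8, in <module>
  File "<stdin>", line 5, in ring
    return _wrapfunc(a, 'argmax', axis=axis, out=out, **kwds)
    return bound(*args, **kwds)
ValueError: attempt to get argmax of an empty sequence
```

```bash
python3 - <<'E'
from h import *
def ring(f,x0,y0,x1,y1,lo):
    im=f["image"][y0:y1,x0:x1]; hsv=cv2.cvtColor(im,cv2.COLOR_BGR2HSV)
    m=cv2.inRange(hsv,lo,(20,255,255)); n,l,s,c=cv2.connectedComponentsWithStats(m); 
    i=1+np.argmax(s[1:,4]); pts=np.argwhere(l==i)[:,::-1].astype(np.float32)
    hull=cv2.convexHull(pts); e=cv2.fitEllipse(hull); return s[i],(e[0][0]+x0,e[0][1]+y0),e
s4=load("scene","4"); d6=load("side","6")
s,cs,e=ring(s4,235,155,275,190,(3,130,110)); print(s,cs)
d,cd,e=ring(d6,268,225,300,246,(0,60,60)); print(d,cd,e)
for k in (0,2,3):
  p=MOUTH+k*AX; print(k,"pred scene",proj(s4,p),"side",proj(d6,p))
print("tri",tri([(s4,cs),(d6,cd)]),MOUTH+2*AX)
E
```

```text
[13 11 13 12 50] (254.37518310546875, 171.3713150024414)
[ 7  5 15 12 56] (281.7121458053589, 235.98817253112793) ((13.712145805358887, 10.98817253112793), (8.584837913513184, 16.15105438232422), 125.60101318359375)
0 pred scene [[253.91339327 171.37592552]] side [[282.34918907 236.89803969]]
2 pred scene [[253.67772531 171.10762883]] side [[282.73398691 236.33907424]]
3 pred scene [[253.55966582 170.97322388]] side [[282.92659333 236.0592871 ]]
tri (array([522.27646332, 147.82075404, 161.11141164]), [np.float64(0.6941594328744698), np.float64(0.6941594328743859)]) [519.74615305 149.19970682 161.73205081]
```

Emit:
{"api": "arm_command", "payload": {"targets": [[0,0,0.009,0,0,0],[0,0,0.009,0,0,0],[0,0,0.009,0,0,0],[0,0,0.009,0,0,0],[0,0,0.009,0,0,0],[0,0,0,0,0,0],[0,0,0,0,0,0]]}}

```text
clock: 14.8
eef_pos: [506.0, 144.8, 184.1]
tcp_rot: [2.85, -0.438, 0.921]
contact_force: [-0.1, -0.1, -1.9]
opening: 0.335
```

```bash
python3 - <<'E'
from rig import r
from h import *
rep(r)
E
```

```text
clk 14.8 x,y,h -1.3 0.08 28.53 phi -0.551 tilt [-0.0018  0.0017] F jar(x,y,up) [-1.1  0.1 -1.6] tz [-0.02  -0.386 -0.028] open 28.6 q [ 0.26  0.06  2.26  0.08  0.3  -0.66]
```

Emit:
{"api": "arm_command", "payload": {"targets": [[0,0,0.002,0,0,0],[0,0,0.002,0,0,0],[0,0,0.002,0,0,0],[0,0,0,0,0,0]]}}

```text
clock: 15.13
eef_pos: [509.3, 145.8, 180.0]
tcp_rot: [2.848, -0.44, 0.922]
contact_force: [-0.2, -0.1, -1.8]
opening: 0.335
```

```bash
python3 - <<'E'
from rig import r
from h import *
rep(r)
E
```

```text
clk 15.1333 x,y,h -0.4 0.11 23.35 phi -0.551 tilt [0.0001 0.0004] F jar(x,y,up) [-1.   0.  -1.4] tz [-0.049 -0.403 -0.018] open 28.6 q [ 0.26  0.07  2.26  0.08  0.29 -0.66]
```

Emit:
{"api": "arm_command", "payload": {"targets": [[0,0,0.001,0,0,0],[0,0,0.001,0,0,0],[0,0,0.001,0,0,0],[0,0,0.001,0,0,0],[0,0,0,0,0,0],[0,0,0,0,0,0]]}}

```text
clock: 15.63
eef_pos: [511.0, 146.3, 176.4]
tcp_rot: [2.849, -0.44, 0.922]
contact_force: [-0.3, -0.4, -2.0]
opening: 0.335
```

```bash
python3 - <<'E'
from rig import r
from h import *
rep(r)
E
```

```text
clk 15.6333 x,y,h -0.61 0.11 19.34 phi -0.551 tilt [-0.0002  0.0006] F jar(x,y,up) [-1.3  0.3 -1.5] tz [ 0.003 -0.383 -0.041] open 28.6 q [ 0.26  0.08  2.26  0.08  0.28 -0.67]
```

Emit:
{"api": "arm_command", "payload": {"targets": [[0,0,0.001,0,0,0],[0,0,0.001,0,0,0],[0,0,0,0,0,0],[0,0,0,0,0,0]]}}

```text
clock: 15.97
eef_pos: [512.0, 146.6, 174.7]
tcp_rot: [2.849, -0.44, 0.922]
contact_force: [-0.0, 0.4, -2.0]
opening: 0.331
```

```bash
python3 - <<'E'
from rig import r
from h import *
rep(r)
E
```

```text
clk 15.9667 x,y,h -0.57 0.13 17.33 phi -0.551 tilt [-0.0002  0.0006] F jar(x,y,up) [-0.9 -0.3 -1.8] tz [-0.063 -0.366  0.004] open 28.3 q [ 0.26  0.09  2.26  0.08  0.27 -0.67]
```

Emit:
{"api": "arm_command", "payload": {"targets": [[0,0,0.001,0,0,0],[0,0,0,0,0,0],[0,0,0,0,0,0]]}}

```text
clock: 16.22
eef_pos: [512.5, 146.8, 173.9]
tcp_rot: [2.849, -0.44, 0.922]
contact_force: [0.0, -0.1, -1.7]
opening: 0.333
```

Emit:
{"api": "arm_command", "payload": {"targets": [[0,0,0.001,0,0,0],[0,0,0,0,0,0],[0,0,0,0,0,0]]}}

```text
clock: 16.47
eef_pos: [512.9, 146.9, 173.0]
tcp_rot: [2.849, -0.44, 0.922]
contact_force: [0.4, -0.1, -1.8]
opening: 0.33
```

Emit:
{"api": "arm_command", "payload": {"targets": [[0,0,0.001,0,0,0],[0,0,0,0,0,0],[0,0,0,0,0,0]]}}

```text
clock: 16.72
eef_pos: [513.4, 147.1, 172.1]
tcp_rot: [2.849, -0.44, 0.922]
contact_force: [0.6, -0.1, -1.8]
opening: 0.333
```

```bash
python3 - <<'E'
from rig import r
from h import *
rep(r)
E
```

```text
clk 16.7167 x,y,h -0.56 0.11 14.34 phi -0.551 tilt [-0.0002  0.0006] F jar(x,y,up) [-0.4  0.3 -1.9] tz [ 0.011 -0.384  0.002] open 28.5 q [ 0.26  0.1   2.26  0.08  0.26 -0.67]
```

Emit:
{"api": "arm_command", "payload": {"targets": [[0,0,0.001,0,0,0],[0,0,0,0,0,0],[0,0,0,0,0,0]]}}

```text
clock: 16.97
eef_pos: [513.9, 147.2, 171.3]
tcp_rot: [2.849, -0.44, 0.922]
contact_force: [0.7, -0.3, -1.3]
opening: 0.333
```

Emit:
{"api": "arm_command", "payload": {"targets": [[0,0,0.001,0,0,0],[0,0,0,0,0,0],[0,0,0,0,0,0]]}}

```text
clock: 17.22
eef_pos: [514.4, 147.4, 170.4]
tcp_rot: [2.849, -0.44, 0.922]
contact_force: [-0.7, -0.9, -0.9]
opening: 0.33
```

```bash
python3 - <<'E'
from rig import r
from h import *
rep(r)
f=grab(r,"wrist","7"); cv2.imwrite("pics/w7.png",cv2.resize(f["image"],None,fx=1.4,fy=1.4))
f=grab(r,"scene","7"); crop(f,215,130,90,80,7,"s7"); f=grab(r,"side","7"); crop(f,230,180,100,100,6,"d7")
E
```

```text
clk 17.2167 x,y,h -0.57 0.12 12.34 phi -0.551 tilt [-0.0002  0.0006] F jar(x,y,up) [-1.3  0.7 -0.3] tz [-0.012 -0.322  0.039] open 28.2 q [ 0.26  0.1   2.26  0.08  0.26 -0.67]
```

View pics/s7.png

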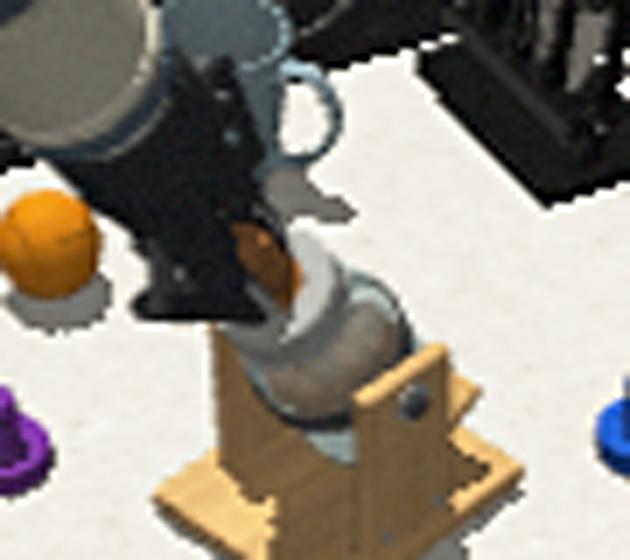

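View pics/d7.png

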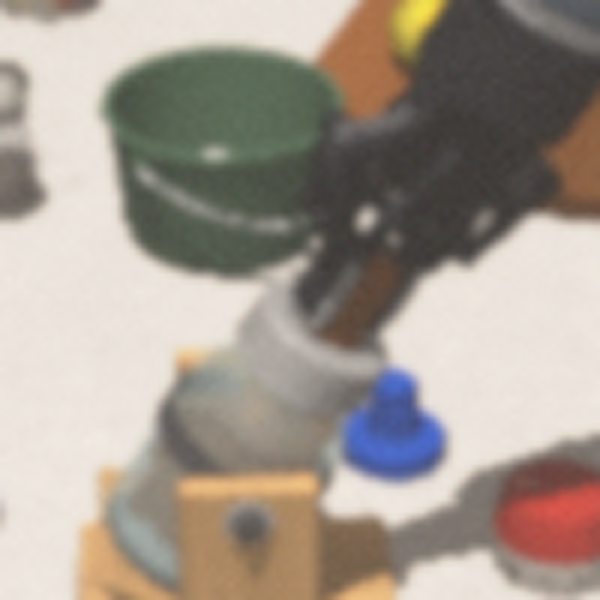

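Emit:
{"api": "arm_command", "payload": {"targets": [[0,0,0.001,0,0,0],[0,0,0,0,0,0],[0,0,0,0,0,0]]}}

```text
clock: 17.62
eef_pos: [514.8, 147.5, 169.5]
tcp_rot: [2.849, -0.44, 0.922]
contact_force: [0.6, -0.2, -0.9]
opening: 0.334
```

```bash
python3 - <<'E'
from rig import r
from h import *
rep(r)
E
```

```text
clk 17.6167 x,y,h -0.58 0.11 11.34 phi -0.551 tilt [-0.0002  0.0006] F jar(x,y,up) [-0.   0.3 -1.1] tz [ 0.055 -0.351 -0.039] open 28.5 q [ 0.26  0.1   2.26  0.09  0.26 -0.67]
```

Emit:
{"api": "arm_command", "payload": {"targets": [[0,0,0.001,0,0,0],[0,0,0,0,0,0],[0,0,0,0,0,0]]}}

```text
clock: 17.87
eef_pos: [515.3, 147.7, 168.6]
tcp_rot: [2.849, -0.44, 0.922]
contact_force: [-0.7, 0.1, -1.6]
opening: 0.332
```

```bash
python3 - <<'E'
from rig import r
from h import *
rep(r)
E
```

```text
clk 17.8667 x,y,h -0.62 0.11 10.32 phi -0.551 tilt [-0.0003  0.0006] F jar(x,y,up) [-1.4 -0.3 -1.1] tz [-0.007 -0.382 -0.048] open 28.3 q [ 0.26  0.11  2.26  0.09  0.26 -0.67]
```

Emit:
{"api": "arm_command", "payload": {"targets": [[0,0,0.001,0,0,0],[0,0,0,0,0,0],[0,0,0,0,0,0]]}}

```text
clock: 18.12
eef_pos: [515.8, 147.8, 167.9]
tcp_rot: [2.849, -0.44, 0.922]
contact_force: [-1.6, -1.4, 0.9]
opening: 0.336
```

```bash
python3 - <<'E'
from rig import r
from h import *
rep(r)
E
```

```text
clk 18.1167 x,y,h -0.49 0.12 9.43 phi -0.551 tilt [-0.      0.0005] F jar(x,y,up) [-1.3  0.8  1.8] tz [-0.049 -0.42   0.005] open 28.7 q [ 0.26  0.11  2.26  0.09  0.25 -0.67]
```

Emit:
{"api": "arm_command", "payload": {"targets": [[0,0,0.0008,0,0,0],[0,0,0,0,0,0.05],[0,0,0,0,0,0.1],[0,0,0,0,0,0.1],[0,0,0,0,0,0.1],[0,0,0,0,0,0]]}}

```text
clock: 18.62
eef_pos: [516.4, 148.0, 167.4]
tcp_rot: [3.03, -0.513, 0.531]
contact_force: [-3.8, -0.5, 3.7]
opening: 0.334
```

```bash
python3 - <<'E'
from rig import r
from h import *
rep(r)
E
```

```text
clk 18.6167 x,y,h -0.28 0.09 8.68 phi -0.196 tilt [0.0002 0.0004] F jar(x,y,up) [-1.4 -0.7  5. ] tz [ 0.056 -0.322  0.014] open 28.5 q [ 0.26  0.11  2.26  0.09  0.25 -0.32]
```

Emit:
{"api": "arm_command", "payload": {"targets": [[0,0,0.0002,0,0,0.1],[0,0,0.0002,0,0,0.1],[0,0,0.0002,0,0,0.1],[0,0,0,0,0,0]]}}

```text
clock: 18.95
eef_pos: [516.6, 148.1, 166.9]
tcp_rot: [-3.083, -0.521, 0.189]
contact_force: [-3.5, -1.0, 5.8]
opening: 0.334
```

```bash
python3 - <<'E'
from rig import r
from h import *
rep(r)
E
```

```text
clk 18.95 x,y,h -0.28 0.11 8.11 phi 0.1 tilt [0.0001 0.0004] F jar(x,y,up) [-0.2 -0.1  6.8] tz [ 0.114 -0.369 -0.015] open 28.5 q [ 0.26  0.11  2.26  0.09  0.25 -0.02]
```

Emit:
{"api": "arm_command", "payload": {"targets": [[0,0,0.0002,0,0,0.1],[0,0,0.0002,0,0,0.1],[0,0,0.0002,0,0,0.1],[0,0,0,0,0,0]]}}

```text
clock: 19.28
eef_pos: [516.9, 148.2, 166.4]
tcp_rot: [-2.92, -0.479, -0.148]
contact_force: [-4.4, -2.1, 7.2]
opening: 0.334
```

```bash
python3 - <<'E'
from rig import r
from h import *
rep(r)
E
```

```text
clk 19.2833 x,y,h -0.23 0.11 7.56 phi 0.399 tilt [0.0001 0.0005] F jar(x,y,up) [-0.6  0.7  8.7] tz [ 0.111 -0.433  0.   ] open 28.5 q [0.26 0.11 2.26 0.09 0.25 0.28]
```

Emit:
{"api": "arm_command", "payload": {"targets": [[0,0,0.0001,0,0,0.1],[0,0,0,0,0,0.1],[0,0,0,0,0,0.1],[0,0,0,0,0,0]]}}

```text
clock: 19.62
eef_pos: [517.0, 148.2, 166.4]
tcp_rot: [-2.785, -0.393, -0.466]
contact_force: [-3.7, -1.2, 6.1]
opening: 0.333
```

```bash
python3 - <<'E'
from rig import r
from h import *
rep(r)
E
```

```text
clk 19.6167 x,y,h -0.21 0.11 7.47 phi 0.699 tilt [-0.0001  0.0005] F jar(x,y,up) [-0.3  0.1  7.2] tz [ 0.131 -0.419  0.073] open 28.4 q [0.26 0.11 2.26 0.09 0.25 0.58]
```

Emit:
{"api": "arm_command", "payload": {"targets": [[0,0,0,0,0,0.08],[0,0,0,0,0,0.08],[0,0,0,0,0,0]]}}

```text
clock: 19.87
eef_pos: [517.0, 148.2, 166.3]
tcp_rot: [-2.729, -0.333, -0.623]
contact_force: [-4.2, -1.9, 7.0]
opening: 0.332
```

```bash
python3 - <<'E'
from rig import r
from h import *
rep(r)
E
```

```text
clk 19.8667 x,y,h -0.22 0.12 7.46 phi 0.858 tilt [-0.0001  0.0004] F jar(x,y,up) [-0.5  0.5  8.4] tz [ 0.155 -0.4    0.005] open 28.4 q [0.26 0.11 2.26 0.09 0.25 0.74]
```

Emit:
{"api": "arm_command", "payload": {"targets": [[0,0,0,0,0,0.08],[0,0,0,0,0,0.08],[0,0,0,0,0,0]]}}

```text
clock: 20.12
eef_pos: [517.0, 148.2, 166.4]
tcp_rot: [-2.684, -0.266, -0.775]
contact_force: [-4.2, -1.4, 5.6]
opening: 0.335
```

```bash
python3 - <<'E'
from rig import r
from h import *
rep(r)
E
```

```text
clk 20.1167 x,y,h -0.19 0.12 7.47 phi 1.018 tilt [-0.0002  0.0005] F jar(x,y,up) [-1.   0.   7.1] tz [ 0.201 -0.383  0.091] open 28.6 q [0.26 0.11 2.26 0.09 0.25 0.9 ]
```

Emit:
{"api": "arm_command", "payload": {"targets": [[0,0,0,0,0,0.08],[0,0,0,0,0,0.08],[0,0,0,0,0,0]]}}

```text
clock: 20.37
eef_pos: [517.6, 148.3, 166.8]
tcp_rot: [-2.65, -0.194, -0.919]
contact_force: [-3.5, -2.3, 5.7]
opening: 0.335
```

```bash
python3 - <<'E'
from rig import r
from h import *
rep(r)
E
```

```text
clk 20.3667 x,y,h 0.56 0.25 7.54 phi 1.176 tilt [0.0006 0.0015] F jar(x,y,up) [-0.6  1.1  7. ] tz [-0.167 -0.192 -0.575] open 28.6 q [0.26 0.11 2.26 0.09 0.25 1.05]
```

Emit:
{"api": "arm_command", "payload": {"targets": [[0,0,0,0,0,-0.02],[0,0,-0.001,0,0,0],[0,0,0,0,0,0]]}}

```text
clock: 20.62
eef_pos: [517.3, 148.2, 167.3]
tcp_rot: [-2.655, -0.204, -0.9]
contact_force: [6.4, 0.3, -5.1]
opening: 0.335
```

```bash
python3 - <<'E'
from rig import r
from h import *
rep(r)
E
```

```text
clk 20.6167 x,y,h 0.46 0.25 8.15 phi 1.154 tilt [0.0004 0.0012] F jar(x,y,up) [ 2.8  1.6 -7.5] tz [-0.116  0.214 -0.356] open 28.6 q [0.26 0.11 2.26 0.09 0.25 1.03]
```

Emit:
{"api": "arm_command", "payload": {"targets": [[0,0,0.0005,0,0,0.01],[0,0,0,0,0,0]]}}

```text
clock: 20.78
eef_pos: [517.5, 148.2, 167.0]
tcp_rot: [-2.652, -0.199, -0.911]
contact_force: [2.5, -0.5, 0.0]
opening: 0.332
```

Emit:
{"api": "arm_command", "payload": {"targets": [[0,0,0,0,0,0],[0,0,0,0,0,0],[0,0,0,0,0,0],[0,0,0,0,0,0]], "fingers": 0.055}}

```text
clock: 21.12
eef_pos: [516.2, 148.0, 166.2]
tcp_rot: [-2.654, -0.196, -0.913]
contact_force: [-0.1, -0.1, -0.4]
opening: 0.646
```

```bash
python3 - <<'E'
from rig import r
from h import *
rep(r)
E
```

```text
clk 21.1167 x,y,h -0.98 0.06 7.75 phi 1.169 tilt [-0.0009 -0.0008] F jar(x,y,up) [-0.3  0.1 -0.3] tz [ 0.035 -0.205  0.029] open 55.1 q [0.26 0.11 2.26 0.09 0.25 1.05]
```

Emit:
{"api": "arm_command", "payload": {"targets": [[0,0,-0.005,0,0,0],[0,0,-0.012,0,0,0],[0,0,-0.02,0,0,0],[0,0,-0.02,0,0,0],[0,0,-0.02,0,0,0],[0,0,-0.02,0,0,0],[0,0,0,0,0,0],[0,0,0,0,0,0],[0,0,0,0,0,0]]}}

```text
clock: 21.87
eef_pos: [470.3, 133.5, 250.2]
tcp_rot: [-2.653, -0.196, -0.913]
contact_force: [-0.2, 0.1, -0.0]
opening: 0.639
```

```bash
python3 - <<'E'
from rig import r
from h import *
rep(r)
f=grab(r,"wrist","8"); cv2.imwrite("pics/w8.png",cv2.resize(f["image"],None,fx=1.4,fy=1.4))
f=grab(r,"scene","8"); crop(f,200,120,190,150,4,"s8"); f=grab(r,"side","8"); crop(f,210,180,130,120,5,"d8")
E
```

```text
clk 21.8667 x,y,h -0.72 0.12 104.52 phi 1.169 tilt [-0.0005 -0.0002] F jar(x,y,up) [-0.1 -0.1  0.1] tz [-0.    -0.241  0.018] open 54.6 q [ 0.26 -0.13  2.25  0.05  0.49  1.08]
```

View pics/w8.png

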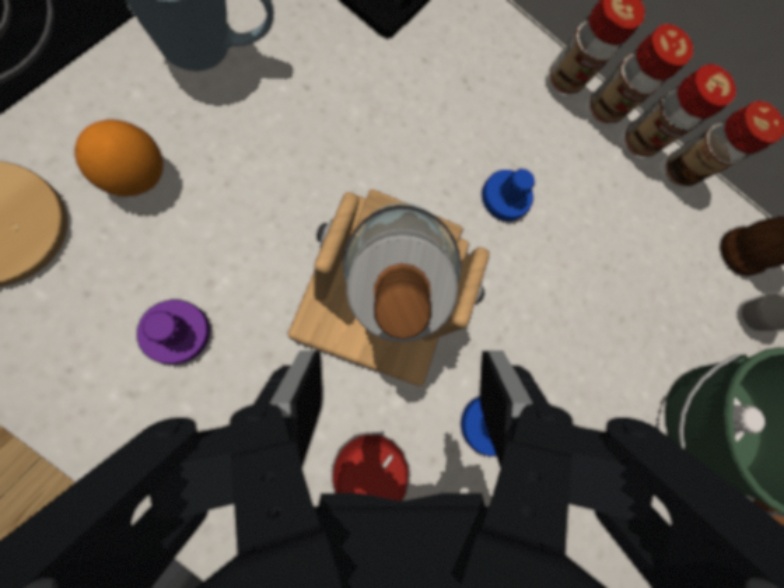

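View pics/s8.png

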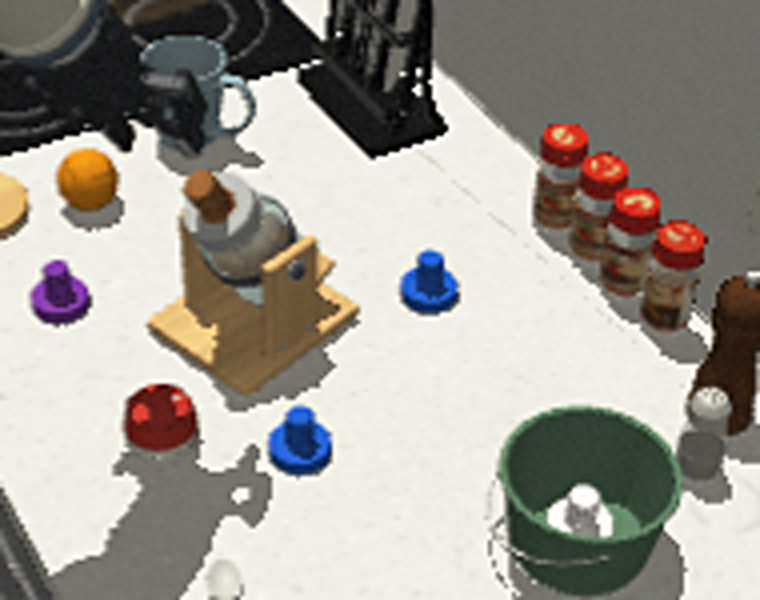

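View pics/d8.png

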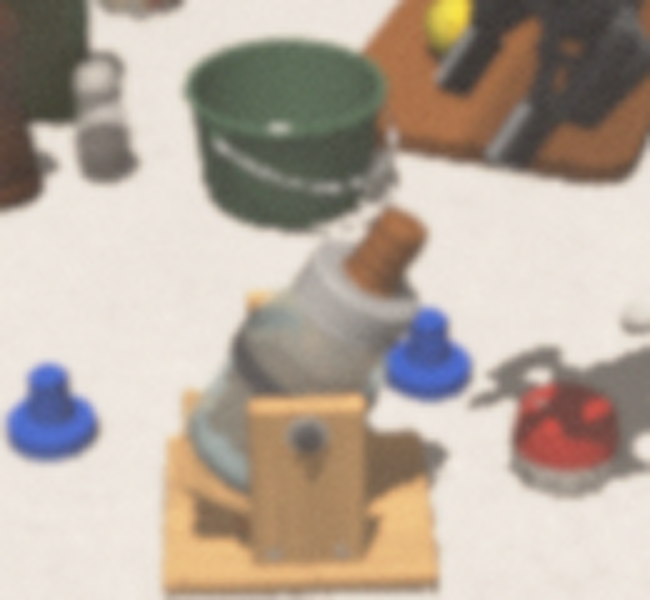

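```bash
python3 - <<'E'
from h import *
s=load("scene","8");d=load("side","8");w=load("wrist","8")
def col(f,x0,y0,x1,y1,z,name): crop(f,x0,y0,x1-x0,y1-y0,z,name)
col(s,240,155,265,180,20,"s8k"); col(d,275,215,300,245,18,"d8k"); col(w,250,170,330,260,7,"w8k")
for k in (44.5,47): 
  p=MOUTH+k*AX; print(k,(proj(s,p)-[240,155])*20,(proj(d,p)-[275,215])*18,(proj(w,p)-[250,170])*7)
E
cd pics; python3 -c "
import cv2,numpy as np
a=cv2.imread('s8k.png');b=cv2.imread('d8k.png');c=cv2.imread('w8k.png')
print(a.shape,b.shape,c.shape)
cv2.imwrite('k8.png',np.hstack([cv2.copyMakeBorder(x,0,630-x.shape[0],0,0,0) for x in (a,b)])[:600,:800])"
```

```text
44.5 [[170.4763055  204.80472051]] [[288.77322271 166.81232257]] [[258.02414498 372.4080361 ]]
47 [[164.23396803 197.69833051]] [[297.71375654 153.82091834]] [[258.06762512 380.80163778]]
(500, 500, 3) (540, 450, 3) (630, 560, 3)
```

View pics/k8.png

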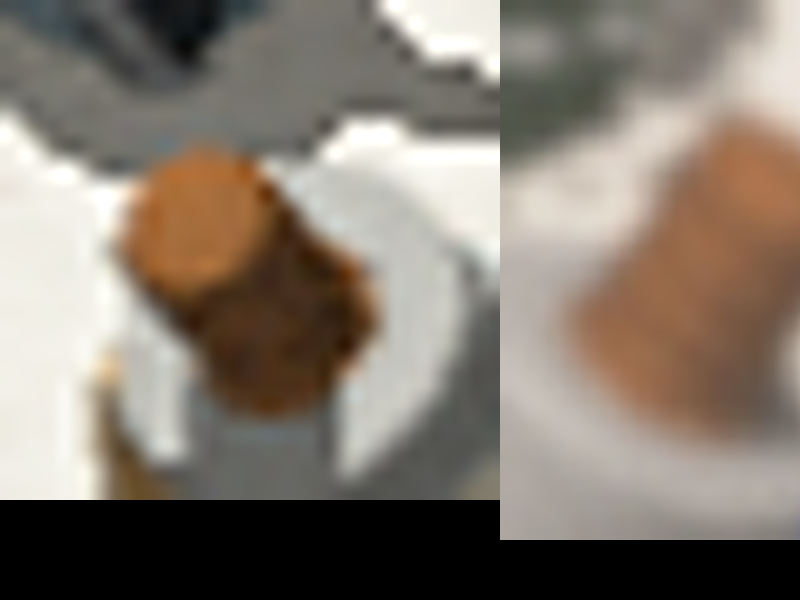

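View pics/w8k.png

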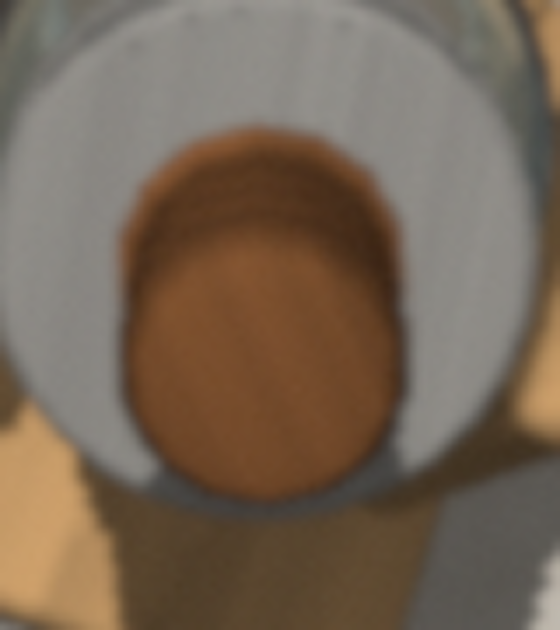

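```bash
python3 - <<'E'
from rig import r
print(r.sign_off())
E
```

```text
the job is handed in; nothing more can be done
None
```

I took the white travel cap off and dropped it into the green caddy. I then put the steel lid on, screwed it home and let go. The job was handed in at about 22 s; sign-off gives no verdict.

- **Cap:** it stands upright on the caddy floor in the scene and wrist pictures. Its knob is about 37 mm up, worked out from its size.
- **Lid:** it dropped straight between the threads, so no backwards turn was needed. The seal took up load at about its expected height. Clockwise turning ended at a firm stop after about 99° (0.57 N m as I stopped, above the 0.3 N m given for running it in). Pressing on the seal stayed at about 10 N. A 1 mm test pull upwards met 7.5 N, so the threads hold it.
- **After letting go:** the gripper stands about 100 mm clear with zero force, and nothing I could see on the worktop had moved. I did not measure the bystanders' positions.
- **Disagreements:** by arm position the lid's final height reads about 1 mm below nominal, while the camera views differ from my predictions by about 2–4 mm. Calibration is good to about 2 mm, so I relied on the stop, the seal force and the test pull as proof that it is home.

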